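# Load, lock and hang a tissue-processing basket

### The arm

A 6-joint arm with a two-finger parallel gripper is mounted at the origin on a cart in front of the work surface, level with it; the furniture and walls round the work are solid. World frame = base frame: x ahead of the robot, y to its left, z up, the work surface at z = 0. Lengths are in m, angles in rad, forces in N, time in s.
With the tool pointing down it reaches from about 0.35 to 0.875 m from the base axis. Payload 15.5 kg.
Tool frame: the origin (TCP) lies on the centre line of the jaws, within the pads' length; the fingertips stand 25 mm ahead of it and the grasp point (between the pads) lies 6 mm ahead of it (arm.tip_reach is the distance from the TCP to the fingertips, in m); x points along the fingers, y is the direction in which the jaws open and shut, and the axes are right-handed (so a half turn about x gives the same grasp; the last joint's range is limited). The gripper opens to 85 mm and grips with 20 to 120 N. Pads are 22 mm wide; open, the fingers measure 114 mm over their backs; the gripper's body (76 mm by 85 mm) begins 54 mm behind the grasp point. The pads swing forward as they close: fully open they stand 13 mm farther back than shut.
Start: joints at [1.125, 0.494, 1.345, -0, 1.302, -0.096], TCP at [0.214, 0.587, 0.223] pointing down, gripper open.
Joint ranges: [-2.91, 2.91], [-0.82, 2.16], [0.22, 2.67], [-1.22, 4.37], [0.12, 2.79], [-3.08, 3.08]. Speed limits (rad/s): [1.89, 1.89, 2.57, 3.01, 3.01, 3.01].

### API

Orientations are given as a unit quaternion [x, y, z, w].
In Python, from bench import arm gives the robot as it stands.
- The arm moves only by the shell command python3 -m creep 'ROWS' [FORCE]. ROWS is JSON, a list of rows, each a list of 3 entries, a list of its own where there are three numbers: the opening, from 0 (shut) to 1 (fully open), then the shift along the world's x, y, z in m, then the turn about the world's z in rad. In form: [[fingers, [tx, ty, tz], spin], ...]. A call has 1 to 5 rows; each row shifts and turns the commanded pose from where the row before left it; what a row does not reach is not made up. A row lasts 1/12 s, in which the tool goes at most 41.7 mm and 7.16 degrees, less where a joint would pass 70% of its speed; a pose out of reach is approached as far as the arm can. A call is refused whole if a number of a shift passes 0.0417 or a number of a turn 0.125, either way. A call with a gripper value outside its range is refused whole. The fingers move at their own pace and stop on an object; FORCE is the grip in N (left out, the last holds). Time passes only in rows, so rows that do not move let the fingers close. It gives the time, the measured TCP pose, the force and the opening at its end, in the units of the state.
- arm.get_obs(): the state, without advancing time (a new reading comes with each control period).
- arm.snapshot(name): name is "scene" or "top" or "wrist"; returns the picture (480x640x3 uint8, red, green, blue); there is no depth.
- arm.camera_info(name): a dict with "fx", "fy", "cx", "cy" (pixels), "T" (4x4, takes a point from camera to world coordinates). Camera axes: x right, y up, looking along -z (the intrinsics and any distortion apply to the point x, -y, -z); pixel columns grow to the right and rows downward; lengths in m; the calibration is good to about 2 mm. A picture is of the moment at which its call begins: read the wrist's pose just before it. camera_info takes no time and is no camera call; for the wrist camera it gives the pose at the moment of the call.
- arm.hand_in(): hands the job in, once; it reports no verdict.
Trained networks look in the newest picture that a camera, given by its name, has taken for a name from the list of things; names that differ only in an ending like _2 or _b are one class to them, and where a whole thing is asked for, a point or a joint stands for the part that bears it (a point fixed in the world has none). Each returns a list of dicts, best first, with "p" (0 to 1); they miss things now and then, are a little off and sometimes report something else, mostly with a low value. They report only what shows in the picture. A call takes as long as a camera call. They do not tell look-alikes from the thing itself.
- arm.look_for(camera, query): "at" ([x, y, z] in m, in world coordinates, good to about 4 mm: the middle of the surface that is visible of it).
The state is a dict: "clock": time; "joint_positions": joint angles; "joint_velocities": joint speeds; "tau": joint torques, N m; "tcp_pos": TCP position; "eef_rot": TCP orientation; "ft_force": force on the tool from outside, world axes, zero at the start; "moment": the same for the moment, N m; "gripper_width": opening from 0.0 (shut) to 1.0 (fully open).
Only numpy, scipy, OpenCV 4.12 (cv2) and the standard library are available. Lean on these libraries where they do the work, as an engineer would, in place of code of your own. Each camera call takes 0.05 s, during which the arm holds its last target.

### The job

Pack the tissue-processing basket for draining: press the bayonet lid down against its spring, turn it a quarter turn anticlockwise, lift it off and set it aside, then put every cassette from the blue pad into the basket. Refit the lid with its ears in the two gaps, press it down, turn it clockwise to the stop and let it spring up so that it is locked, before you lift the basket out of its dock. Finally hang the closed basket by the lid's handle on the hook of the drip stand, so that it hangs still and clear of the tray; never tip the basket over and leave the bottles and the pot behind where they stand.

Things in the scene. Friction and masses are not known exactly. Their poses are not given: they have to be found in the camera images.
- basket: Round steel cage basket, 96 mm outside diameter, 68.5 mm high, loose, about 0.42 kg; origin: centre of its underside, z up. Its foot, a square plate 76 mm wide and 8 mm high, sits in the dock and keeps it from turning; lifted straight up 8 mm it is free. Inside: floor 11 mm above the origin, radius 45 mm; a shelf ring with a 64 mm opening 52 mm above the origin, under the neck ring.
- basket_mouth (a point): Centre of the neck ring's top, 68.5 mm above the basket's origin. The ring (inner radius 38 mm) has two open gaps, 28 degrees wide, opposite each other: the lid's ears go down through them, then run clockwise (from above) under the ring to two pockets with a stop. Cassettes are dropped in through the mouth (64 mm wide at the shelf).
- gap (a point): Middle of one of the two gaps, on the top of the neck ring, 41 mm from the axis, at 170 degrees (anticlockwise from the basket's +x axis); the other is opposite, at -10 degrees. The lid drops in or lifts out with its ears in the gaps, so with its y axis 80 degrees anticlockwise from the basket's y axis.
- pocket (a point): Top of the neck ring over one of the two pockets, 41 mm from the axis, on the basket's +y; the other is at -y. Each is 80 degrees clockwise from a gap. Locked: ears up in the pockets (4 mm deep, about 4 degrees of play), the lid's y axis parallel to the basket's y axis, either way round. The stop is just clockwise of the pocket.
- lid: Bayonet lid, loose, 0.17 kg, starts locked on the basket: steel disc 70 mm wide, 4 mm thick, ears on its +y and -y sides, 9 mm wide, reaching 42 mm from the axis; radial play in the ring about 2.5 mm. Origin: centre of the disc's underside, z up. Same after a half turn. A strap handle stands on it: see the handle. Under it is a sprung plate.
- spring_plate (a joint): How far the sprung plate (69 mm wide) under the lid is pushed in, m: 0 free, 0.011 fully in; 1 N per mm. It bears on the basket's shelf. Lid origin above basket origin: 63 mm lying loose with the ears in the gaps; 59.5 mm locked (5 N); below 55.5 mm the ears can turn under the ring (9 N); 53.5 mm hard stop (11 N). Set down on a flat surface the lid's origin is 11 mm above it.
- handle (a point): Underside of the handle's top, on the lid's axis 53 mm above its origin: rests on the hook. The handle is a flat strap in the lid's yz plane: two upright legs, outer faces 44 mm apart along y, 14 mm wide along x, from 4 to 48 mm above the lid's origin, joined by a low gable (top at 56 mm). Grip it from above across the outer faces of the legs, so that its opening stays free for the hook.
- dock: Grey plastic loading dock, fixed, 104 mm square: a plate 6 mm thick with a square frame 12.5 mm high round the basket's foot. Origin: centre of its underside on the work surface.
- drip_stand: Steel drip stand, fixed: tray 210 x 140 mm, rim 15 mm high; at its back a post with a hook arm of 8 mm bar that runs level towards the stand's -x and ends in an upturned tip. Origin: on the surface under the seat; x from tip to post, z up. Arm axis 180 mm high; tip at x = -26 to -39 mm, its top 203 mm high; post at x = +92 mm, no higher than the arm.
- hook_seat (a point): Top of the hook's arm in the middle of the seat, 184 mm above the work surface.
- pad: Blue absorbent pad, 140 x 130 x 2 mm, fixed; origin: centre of its underside.
- cassette_1: White plastic tissue cassette, 40 (x) x 28 (y) x 7 mm (z), 16 g, origin: centre of its underside. Lies flat on the pad at the start; grip across its 28 mm width (or, if something is in the way, its 40 mm length). Three to five of the cassettes are there.
- cassette_2: As cassette_1.
- cassette_3: As cassette_1.
- cassette_4: As cassette_1.
- cassette_5: As cassette_1.
- pot_a: Bystander: specimen pot with a screw cap, 50 mm wide, 55 mm high, origin at the centre of its underside. Leave it alone.
- oil_bottle: Bystander: small amber bottle, 28 mm wide, 57 mm high, origin at the centre of its underside. Leave it alone.
- reagent_bottle: Bystander: white bottle, 44 mm wide, 90 mm high, origin at the centre of its underside. Leave it alone.
Not all that is in view belongs to the job. Leave any purple look-alike of the cassette_2 alone.

How it is judged:
On the way, in this order (a step that is already met when the one before it is completed fails the run):
1. the lid is unlocked and taken off the basket, which stays in its dock (distance between lid and basket above 0.1 m and horizontal distance between basket and dock below 0.01 m and height (world z) of basket below 0.012 m), for 0.2 s.
2. all cassettes are in the basket (z of cassette_1 in the frame of basket between 0.005 and 0.052 m and horizontal distance between each of cassette_1, cassette_2, cassette_3, cassette_4, cassette_5 and basket below 0.0465 m and z of cassette_2 in the frame of basket between 0.005 and 0.052 m and z of cassette_3 in the frame of basket between 0.005 and 0.052 m and z of cassette_4 in the frame of basket between 0.005 and 0.052 m and z of cassette_5 in the frame of basket between 0.005 and 0.052 m), for 0.2 s.
3. the lid is locked on the loaded basket, which still stands in its dock (all of step 2 and angle between the y axis of lid and the y axis of basket, either way round below 0.12 rad and z of lid in the frame of basket between 0.0575 and 0.0615 m and angle between the z axis of lid and the z axis of basket, either way round below 0.1 rad and horizontal distance between basket and dock below 0.01 m and height (world z) of basket below 0.012 m), for 0.3 s.
At the end, for the whole second after the job is handed in: the basket hangs on the hook by the lid handle (within 35 mm of the seat, behind the tip), over 40 mm above the surface, within 0.2 rad of upright, under 0.03 m/s; every cassette is inside; the lid is locked: y axes within 0.12 rad, its origin 57.5 to 61.5 mm above the basket origin (all of step 2 and angle between the y axis of lid and the y axis of basket, either way round below 0.12 rad and z of lid in the frame of basket between 0.0575 and 0.0615 m and angle between the z axis of lid and the z axis of basket, either way round below 0.1 rad and distance between handle and hook_seat below 0.035 m and x of handle in the frame of drip_stand above -0.026 m and height (world z) of basket above 0.04 m and angle between basket's own z axis and vertical below 0.2 rad and linear speed of basket below 0.03 m/s); the robot touches nothing.
It fails at once if the basket is tipped over (angle between basket's own z axis and vertical above 0.7 rad).
It fails at once if the specimen pot, the amber bottle or the white bottle is moved (distance of any of pot_a, oil_bottle, reagent_bottle from where it was at the start of the episode above 0.03 m).
Of cassette_1, cassette_2, cassette_3, cassette_4, cassette_5 only 3 to 5 are there at a start; the rules pass over those that are not, and their reading is None.
At some moment in a run one of cassette_1, cassette_2, cassette_3, cassette_4, cassette_5 may be knocked a few centimetres aside while the robot is not near it.
It also fails if it takes over 208 s, if anything falls off the work surface, if the arm or the gripper's body presses on something with over 40 N, if the wrist force passes 120 N, or if a joint passes its speed limit or range.

## Working session

There is one attempt and no reset: what is moved stays moved. The work goes in short steps, Python scripts to look and compute and a shell command to move; the robot and the scene stay as the last step left them, time stands still between calls to the robot, and variables do not carry over. Pictures are saved under pics/ and viewed, and the job is handed in when it is done.

```bash
ls; mkdir -p pics
python3 - <<'E'
from bench import arm
import cv2
print(arm.get_obs())
for n in ["scene","top","wrist"]:
    im=arm.snapshot(n); cv2.imwrite(f"pics/{n}0.png",im[:,:,::-1]); 
    c=arm.camera_info(n); print(n,c)
E
```

```text
pics
{'clock': 0.0, 'joint_positions': array([ 1.12552194e+00,  4.94207141e-01,  1.34614277e+00, -2.15803338e-05,
        1.30247725e+00, -9.54965775e-02]), 'joint_velocities': array([ 0.00110523, -0.00022404,  0.0006893 ,  0.00031484,  0.000103  ,
        0.00056787]), 'tau': array([-2.08760095e-03, -8.82147503e+01, -3.83892202e+01, -5.86925239e-05,
        9.67562723e-03, -2.40242548e-05]), 'tcp_pos': array([0.21402214, 0.58681909, 0.22218141]), 'eef_rot': array([ 0.1226111 ,  0.6964302 , -0.12345624,  0.69621121]), 'ft_force': array([-0.08104994, -1.4425456 , -0.75565131]), 'moment': array([0.07091082, 0.01874162, 0.00061785]), 'gripper_width': 0.9980684543936372}
scene {'fx': 559.4833000024463, 'fy': 559.4833000024463, 'cx': 322.28182057428916, 'cy': 237.73550976093446, 'T': array([[-0.8702424 ,  0.2828701 , -0.4033146 ,  0.13767565],
       [-0.49256709, -0.48722851,  0.72110058,  0.9190863 ],
       [ 0.00747142,  0.8261918 ,  0.56333941,  0.62275178],
       [ 0.        ,  0.        ,  0.        ,  1.        ]])}
top {'fx': 538.0369845195496, 'fy': 538.0369845195496, 'cx': 322.1806454592716, 'cy': 236.07053622906477, 'T': array([[ 0.01431446,  0.99452208, -0.10354188,  0.4182426 ],
       [-0.99989326,  0.01454059,  0.00142946,  0.31515334],
       [ 0.00292719,  0.10351036,  0.99462407,  1.0206805 ],
       [ 0.        ,  0.        ,  0.        ,  1.        ]])}
wrist {'fx': 377.3187255647341, 'fy': 377.3187255647341, 'cx': 312.72679977259867, 'cy': 229.12908460607318, 'T': array([[ 3.42628260e-01, -8.99104675e-01, -2.72427344e-01,
         1.45131317e-01],
       [ 9.39470910e-01,  3.27741620e-01,  9.98991507e-02,
         6.12270517e-01],
       [-5.34014291e-04, -2.90165837e-01,  9.56976228e-01,
         3.73278211e-01],
       [ 0.00000000e+00,  0.00000000e+00,  0.00000000e+00,
         1.00000000e+00]])}
```

View pics/scene0.png

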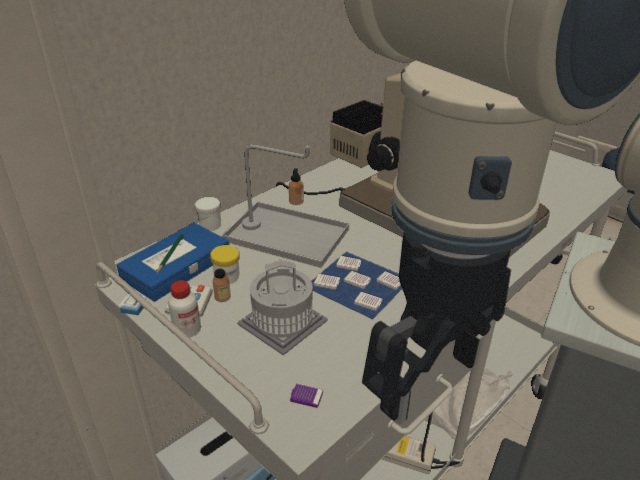

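View pics/top0.png

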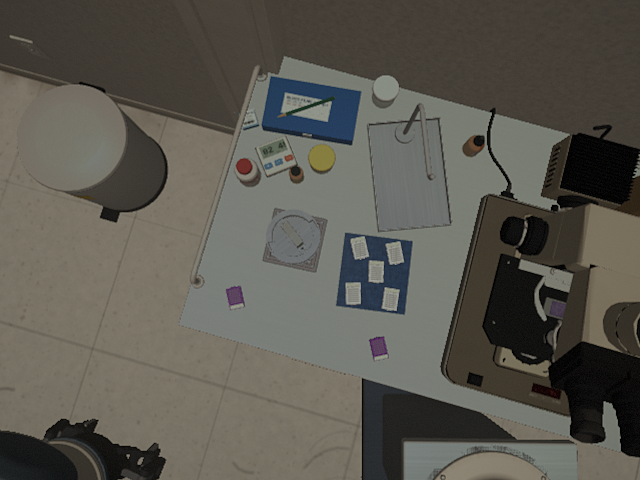

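View pics/wrist0.png

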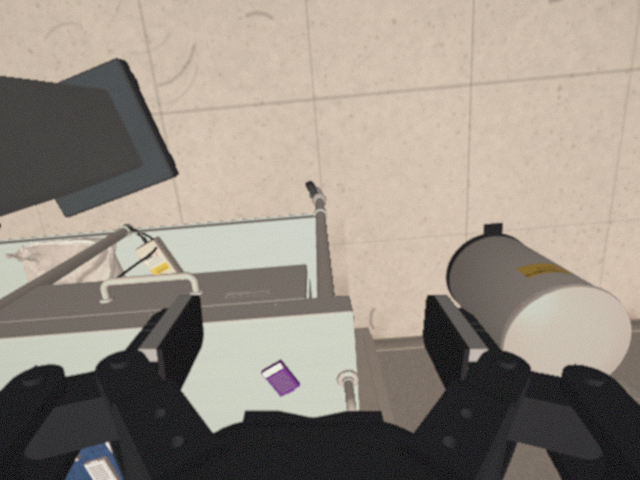

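```bash
cat > h.py <<'E'
from bench import arm
import numpy as np, cv2
from scipy.spatial.transform import Rotation as R
def p2w(n,u,v,z,c=None):
    c=c or arm.camera_info(n); T=np.array(c["T"])
    d=np.array([(u-c["cx"])/c["fx"],-(v-c["cy"])/c["fy"],-1.0]); d=T[:3,:3]@d; o=T[:3,3]
    return o+d*(z-o[2])/d[2]
def w2p(n,P,c=None):
    c=c or arm.camera_info(n); T=np.array(c["T"]); q=T[:3,:3].T@(np.array(P)-T[:3,3])
    return np.array([c["cx"]+c["fx"]*q[0]/-q[2], c["cy"]-c["fy"]*q[1]/-q[2]])
def snap(n,f,crop=None,s=1):
    im=arm.snapshot(n)[:,:,::-1]
    if crop: x0,y0,x1,y1=crop; im=im[y0:y1,x0:x1]
    if s!=1: im=cv2.resize(im,None,fx=s,fy=s,interpolation=cv2.INTER_CUBIC)
    cv2.imwrite("pics/"+f,im); return im
def st():
    o=arm.get_obs(); r=R.from_quat(o["eef_rot"]).as_matrix()
    print("t%.2f tcp"%o["clock"],o["tcp_pos"].round(4),"x",r[:,0].round(3),"yaw_y %.1f"%np.degrees(np.arctan2(r[1,1],r[0,1])),"F",o["ft_force"].round(1),"M",o["moment"].round(2),"g %.3f"%o["gripper_width"],"q",o["joint_positions"].round(2))
E
python3 - <<'E'
from h import *
im=arm.snapshot("top")[:,:,::-1]
cv2.imwrite("pics/tc1.png",cv2.resize(im[200:310,255:425],None,fx=4.7,fy=4.7,interpolation=cv2.INTER_CUBIC))
cv2.imwrite("pics/tc2.png",cv2.resize(im[80:240,230:460],None,fx=3.4,fy=3.4,interpolation=cv2.INTER_CUBIC))
for q in ["basket","lid","dock","drip_stand","pad","cassette_1","pot_a","oil_bottle","reagent_bottle"]:
    print(q,[(np.round(d["at"],3).tolist(),round(d["p"],2)) for d in arm.look_for("top",q)])
arm.snapshot("scene")
for q in ["basket","lid","handle","cassette_1","drip_stand","pot_a","oil_bottle","reagent_bottle"]:
    print(q,[(np.round(d["at"],3).tolist(),round(d["p"],2)) for d in arm.look_for("scene",q)])
st()
E
```

```text
basket [([0.508, 0.362, 0.076], 0.75)]
lid [([0.513, 0.365, 0.072], 0.79)]
dock [([0.483, 0.341, 0.011], 0.8)]
drip_stand [([0.651, 0.149, 0.001], 0.68)]
pad [([0.458, 0.218, -0.001], 0.92)]
cassette_1 [([0.503, 0.24, 0.008], 0.85), ([0.492, 0.176, 0.006], 0.82), ([0.419, 0.252, 0.012], 0.68), ([0.402, 0.472, 0.004], 0.66), ([0.409, 0.183, 0.01], 0.63), ([0.325, 0.202, 0.008], 0.63), ([0.459, 0.213, 0.01], 0.6)]
pot_a [([0.661, 0.317, 0.054], 0.76), ([0.651, 0.15, 0.0], 0.55)]
oil_bottle [([0.63, 0.363, 0.042], 0.73)]
reagent_bottle [([0.651, 0.147, 0.001], 0.73), ([0.631, 0.45, 0.064], 0.56)]
basket [([0.509, 0.39, 0.057], 0.95)]
lid [([0.511, 0.365, 0.071], 0.87), ([0.634, 0.368, 0.031], 0.33)]
handle [([0.519, 0.368, 0.068], 0.81), ([0.494, 0.18, 0.011], 0.44)]
cassette_1 [([0.407, 0.48, 0.01], 0.82), ([0.456, 0.216, 0.008], 0.75), ([0.42, 0.256, 0.009], 0.73), ([0.504, 0.246, 0.011], 0.6), ([0.409, 0.196, 0.009], 0.54), ([0.493, 0.179, 0.011], 0.49), ([0.499, 0.391, 0.061], 0.33)]
drip_stand [([0.506, 0.247, 0.01], 0.69), ([0.41, 0.191, 0.006], 0.27)]
pot_a [([0.655, 0.323, 0.051], 0.55), ([0.624, 0.462, 0.058], 0.54)]
oil_bottle [([0.634, 0.37, 0.03], 0.85), ([0.502, 0.393, 0.063], 0.63)]
reagent_bottle [([0.626, 0.464, 0.058], 0.91)]
t1.10 tcp [0.2142 0.5871 0.2228] x [ 0.  0. -1.] yaw_y 70.0 F [-0.6 -0.5 -0.7] M [0.03 0.01 0.  ] g 1.000 q [ 1.13  0.49  1.35 -0.    1.3  -0.1 ]
```

View pics/tc1.png

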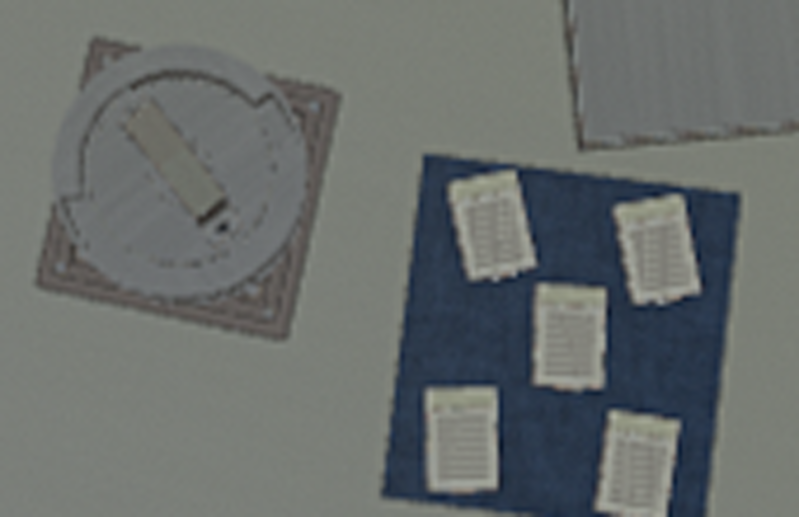

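View pics/tc2.png

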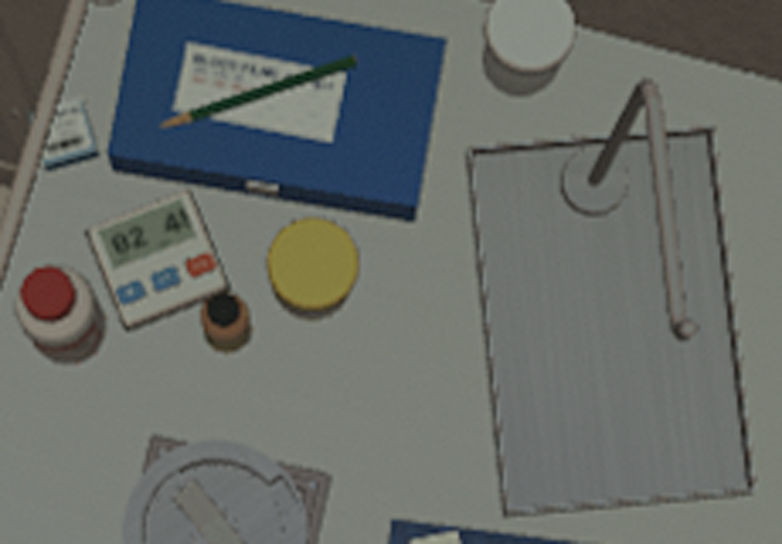

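Run:
```python
from h import *
def t1(p,z): return p2w("top",255+p[0]/4.7,200+p[1]/4.7,z)
def t2(p,z): return p2w("top",230+p[0]/3.4,80+p[1]/3.4,z)
D=np.array([t1(p,.0105) for p in [(95,38),(342,93),(287,340),(37,288)]])
print("dock",D.mean(0).round(4)); 
for i in range(4):
    e=D[(i+1)%4]-D[i]; print(np.linalg.norm(e).round(4),np.degrees(np.arctan2(e[1],e[0])).round(1))
a,b=t1((137,108),.119),t1((210,205),.119); e=b-a
print("handle",((a+b)/2).round(4),np.linalg.norm(e).round(4),np.degrees(np.arctan2(e[1],e[0])).round(1))
cs={'A':[(448,182),(515,172),(536,270),(468,281)],'B':[(613,203),(684,195),(701,294),(635,304)],'C':[(535,285),(606,290),(604,390),(533,384)],'D':[(424,387),(497,385),(499,490),(428,494)],'E':[(610,410),(680,417),(668,516),(596,512)]}
for k,v in cs.items():
    P=np.array([t1(p,.009) for p in v]); l=(P[2]+P[3]-P[0]-P[1])/2; w=(P[1]+P[2]-P[0]-P[3])/2
    print(k,P.mean(0).round(4),np.linalg.norm(l).round(3),np.linalg.norm(w).round(3),"long dir",np.degrees(np.arctan2(-l[1],-l[0])).round(1))
tip=t2((685,330),.203); post=t2((650,85),.18); e=post-tip
print("tip",tip.round(4),"post",post.round(4),np.linalg.norm(e[:2]),np.degrees(np.arctan2(e[1],e[0])))
Q=[t2(p,.015) for p in [(470,152),(712,130),(750,492),(505,515)]]
print("tray",np.round(Q,4),np.mean(Q,0))
for n,p,z in [("pot",(313,262),.055),("oil",(222,308),.057),("reag",(48,292),.09)]: print(n,t2(p,z).round(3))
```

```text
dock [0.5148 0.3639 0.0105]
0.1022 -101.8
0.1018 168.3
0.102 79.1
0.1034 -11.6
handle [0.5161 0.365  0.119 ] 0.0438 -142.2
A [0.5017 0.2427 0.009 ] 0.04 0.027 long dir 12.1
B [0.4936 0.1759 0.009 ] 0.041 0.028 long dir 11.1
C [0.4577 0.2113 0.009 ] 0.04 0.028 long dir -0.9
D [0.4167 0.254  0.009 ] 0.042 0.029 long dir 2.1
E [0.4079 0.1837 0.009 ] 0.04 0.028 long dir -7.3
tip [0.5976 0.1463 0.203 ] post [0.7206 0.1574 0.18  ] 0.12350388033129506 5.140273483223098
tray [[0.7393 0.2283 0.015 ]
 [0.7542 0.0914 0.015 ]
 [0.548  0.072  0.015 ]
 [0.5332 0.2078 0.015 ]] [0.64367353 0.1498917  0.015     ]
pot [0.664 0.316 0.055]
oil [0.638 0.365 0.057]
reag [0.637 0.453 0.09 ]
```

```bash
python3 -m creep '[[1,[0.03,-0.0223,0],-0.056],[1,[0.03,-0.0223,0],-0.056],[1,[0.03,-0.0223,0],-0.056],[1,[0.03,-0.0223,0],-0.056],[1,[0.03,-0.0223,0],-0.056]]'; python3 -m creep '[[1,[0.03,-0.0223,0],-0.056],[1,[0.03,-0.0223,0],-0.056],[1,[0.03,-0.0223,0],-0.056],[1,[0.03,-0.0223,0],-0.056],[1,[0.03,-0.0223,0],-0.056]]'
python3 - <<'E'
from h import *
print(arm.tip_reach, p2w("top",300,335,0), p2w("top",180,325,0), p2w("top",362,378,0))
st(); snap("wrist","w1.png"); c=arm.camera_info("wrist"); np.save("w1T.npy",c["T"]); st()
E
```

```text
clock: 1.52
tcp_pos: [0.3654, 0.4745, 0.2229]
eef_rot: [0.22, 0.672, -0.22, 0.672]
ft_force: [0.2, 0.8, 0.5]
gripper_width: 1.001
clock: 1.93
tcp_pos: [0.5155, 0.3628, 0.2229]
eef_rot: [0.312, 0.635, -0.312, 0.635]
ft_force: [-0.4, 1.3, 0.2]
gripper_width: 0.999
0.025 [0.33778632 0.35252376 0.        ] [0.35310045 0.5776527  0.        ] [0.26065696 0.23596758 0.        ]
t1.93 tcp [0.5155 0.3628 0.2229] x [ 0.  0. -1.] yaw_y 37.7 F [-0.4  1.3  0.2] M [-0.02 -0.04 -0.02] g 0.999 q [ 0.52  0.5   1.33  0.    1.31 -0.14]
t1.98 tcp [0.5207 0.359  0.2228] x [ 0.003 -0.001 -1.   ] yaw_y 37.3 F [ 5.9 -7.1 -1.4] M [-0.16 -0.13  0.01] g 1.002 q [ 0.51  0.5   1.33 -0.    1.31 -0.14]
```

View pics/w1.png

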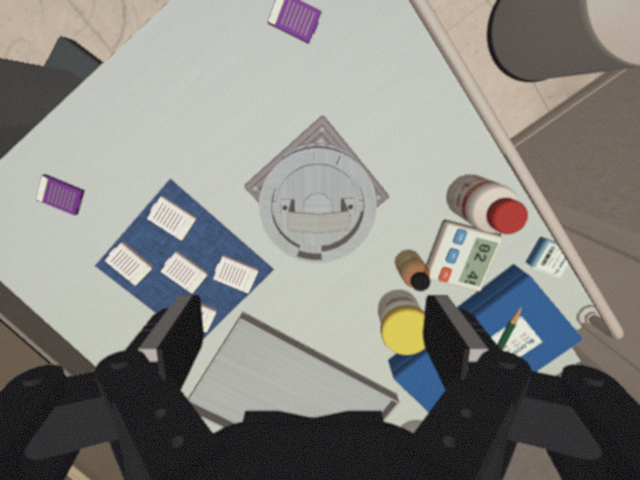

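Run:
```python
from h import *
st(); c=arm.camera_info("wrist"); snap("wrist","w2.png",(230,100,410,280),3.33); st(); np.save("w2T.npy",c["T"])
```

```text
t1.98 tcp [0.5207 0.359  0.2228] x [ 0.003 -0.001 -1.   ] yaw_y 37.3 F [ 5.9 -7.1 -1.4] M [-0.16 -0.13  0.01] g 1.002 q [ 0.51  0.5   1.33 -0.    1.31 -0.14]
t2.03 tcp [0.5183 0.3609 0.2226] x [ 0.001 -0.001 -1.   ] yaw_y 37.5 F [-0.2 -0.1 -0.2] M [0.02 0.03 0.03] g 1.000 q [ 0.51  0.5   1.33 -0.    1.31 -0.14]
```

View pics/w2.png

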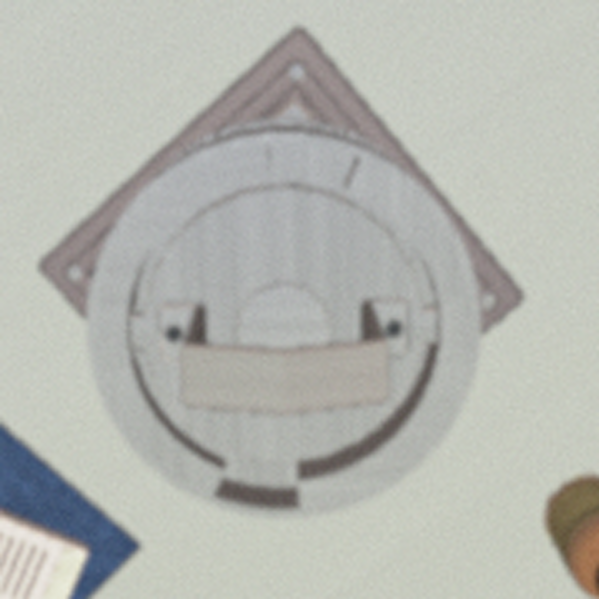

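Run:
```python
from h import *
c=arm.camera_info("wrist"); c=dict(c); c["T"]=np.load("w2T.npy")
f=lambda p,z: p2w("wrist",230+p[0]/3.33,100+p[1]/3.33,z,c)
print("handle",f((284,377),.121)); print("ring",f((283.5,320),.0745))
for z,a,b in[(.0695,(173,334),(393,328)),(.118,(181,375),(388,373))]:
  a,b=f(a,z),f(b,z);e=b-a;print((a+b)/2,np.linalg.norm(e),np.degrees(np.arctan2(e[1],e[0])))
D=[f(p,.0105) for p in[(298,27),(40,265),(523,295)]];print("dock centre",(D[1]+D[2])/2, np.linalg.norm(D[1]-D[2]))
st()
```

```text
handle [0.5176425  0.36695875 0.121     ]
ring [0.51652864 0.36882045 0.0745    ]
[0.51877445 0.36571363 0.0695    ] 0.05438160430355316 38.856875435200415
[0.51782252 0.36693065 0.118     ] 0.04343726990223849 37.82977575176879
dock centre [0.51772483 0.36752645 0.0105    ] 0.14109781214066017
t2.03 tcp [0.5183 0.3609 0.2226] x [ 0.001 -0.001 -1.   ] yaw_y 37.5 F [-0.2 -0.1 -0.2] M [0.02 0.03 0.03] g 1.000 q [ 0.51  0.5   1.33 -0.    1.31 -0.14]
```

```bash
python3 -m creep '[[1,[0.002,0.0015,-0.02],0.005],[1,[0,0,-0.025],0],[1,[0,0,-0.01],0],[1,[0,0,0],0],[1,[0,0,0],0]]'
python3 - <<'E'
from h import *
st(); c=arm.camera_info("wrist"); snap("wrist","w3.png",(160,80,480,320),2.5); st(); np.save("w3T.npy",c["T"])
E
```

```text
clock: 2.45
tcp_pos: [0.5159, 0.3659, 0.1679]
eef_rot: [0.309, 0.636, -0.309, 0.636]
ft_force: [-0.2, 0.8, 0.1]
gripper_width: 1.004
t2.45 tcp [0.5159 0.3659 0.1679] x [-0.001 -0.    -1.   ] yaw_y 38.2 F [-0.2  0.8  0.1] M [-0.04 -0.01  0.05] g 1.004 q [ 0.52  0.56  1.39  0.    1.19 -0.14]
t2.50 tcp [0.5163 0.3661 0.1687] x [ 0.001  0.    -1.   ] yaw_y 38.2 F [0.5 1.1 0.4] M [ 0.01 -0.02  0.03] g 1.000 q [ 0.52  0.56  1.39  0.    1.19 -0.14]
```

View pics/w3.png

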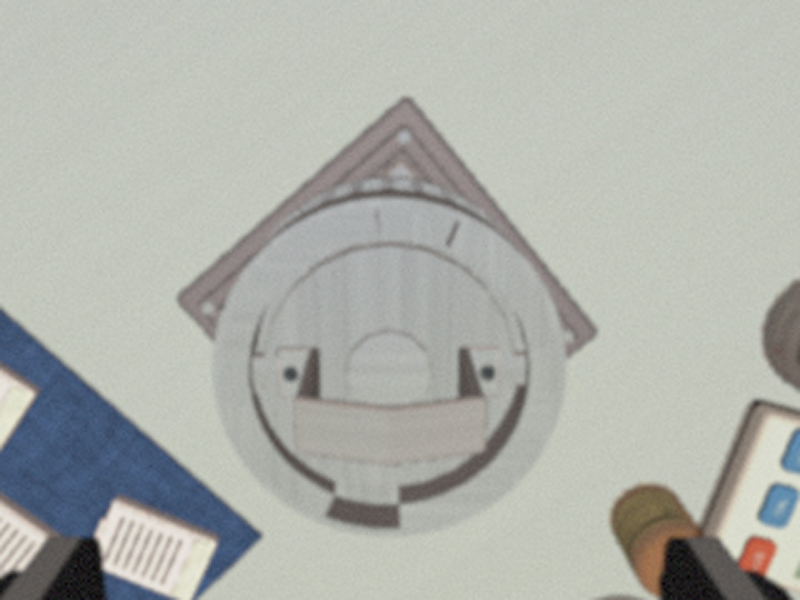

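Run:
```python
from h import *
c=dict(arm.camera_info("wrist")); c["T"]=np.load("w3T.npy")
f=lambda p,z: p2w("wrist",160+p[0]/2.5,80+p[1]/2.5,z,c)
print("ring",f((390,368),.0745))
for z,a,b in[(.0695,(291,373),(488,373)),(.118,(295,427),(485,427)),(.0105,(178,299),(597,331))]:
  a,b=f(a,z),f(b,z);e=b-a;print((a+b)/2,np.linalg.norm(e),np.degrees(np.arctan2(e[1],e[0])))
```

```text
ring [0.51732742 0.36813281 0.0745    ]
[0.51906275 0.36577173 0.0695    ] 0.05442729691430463 38.20577214574201
[0.51769158 0.36714569 0.118     ] 0.043031750449685637 38.208825337093636
[0.51763446 0.36771293 0.0105    ] 0.14097964238372362 33.72333465955284
```

```bash
python3 -m creep '[[1,[0.0015,0.001,-0.025],0],[1,[0,0,-0.025],0],[1,[0,0,-0.0125],0],[0.4,[0,0,0],0],[0.4,[0,0,0],0]]' 80;  python3 -m creep '[[0.2,[0,0,0],0],[0.2,[0,0,0],0],[0.2,[0,0,0],0],[0.2,[0,0,0],0]]' 80
python3 - <<'E'
from h import *
st(); snap("wrist","w4.png")
E
```

```text
clock: 2.92
tcp_pos: [0.518, 0.367, 0.1063]
eef_rot: [0.309, 0.636, -0.309, 0.636]
ft_force: [-0.3, 0.0, 0.1]
gripper_width: 0.751
clock: 3.25
tcp_pos: [0.5184, 0.3671, 0.1066]
eef_rot: [0.31, 0.636, -0.308, 0.636]
ft_force: [-1.4, -1.1, 7.2]
gripper_width: 0.204
t3.25 tcp [0.5184 0.3671 0.1066] x [ 0.002  0.001 -1.   ] yaw_y 38.2 F [-1.4 -1.1  7.2] M [-0.15  0.09  0.  ] g 0.204 q [ 0.52  0.63  1.44 -0.    1.07 -0.14]
```

View pics/w4.png

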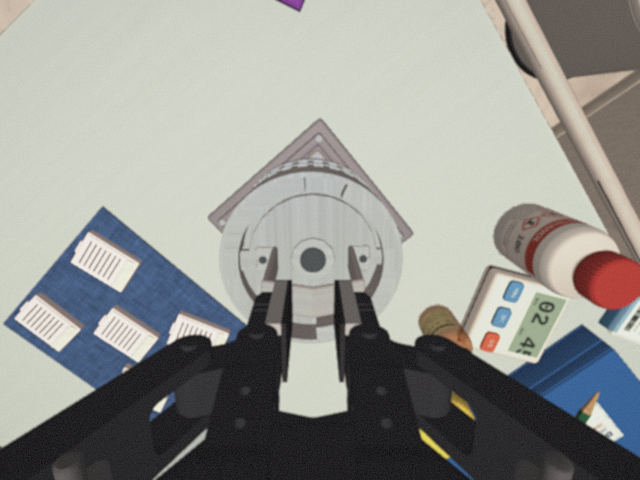

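Run:
```python
from h import *
c=dict(arm.camera_info("wrist"))
print(c["T"].round(3))
o=arm.get_obs();t=o["tcp_pos"]
for dz in (.05,0,-.006,-.025): print(dz,w2p("wrist",t+[0,0,dz],c))
print("handle top",w2p("wrist",[.5175,.367,.121],c), "lid disc c",w2p("wrist",[.5175,.367,.0695],c))
u=np.array([np.cos(np.radians(38)),np.sin(np.radians(38)),0])
for s in(-1,1): print(w2p("wrist",np.array([.5175,.367,.1135])+s*.022*u,c),w2p("wrist",np.array([.5175,.367,.0695])+s*.022*u,c))
snap("wrist","w4b.png",(220,180,420,380),3)
```

```text
[[ 0.786 -0.591 -0.181  0.473]
 [ 0.618  0.753  0.227  0.425]
 [ 0.002 -0.29   0.957  0.258]
 [ 0.     0.     0.     1.   ]]
0.05 [311.79800149 360.89314433]
0 [311.8202326  289.81219918]
-0.006 [311.82206691 283.94723396]
-0.025 [311.82714309 267.71685099]
handle top [309.93562706 304.53660751] lid disc c [310.41070776 258.00778164]
[257.8165366  295.88306278] [269.13391371 257.92931669]
[362.18782703 296.05099714] [351.66131215 258.08619681]
```

View pics/w4b.png

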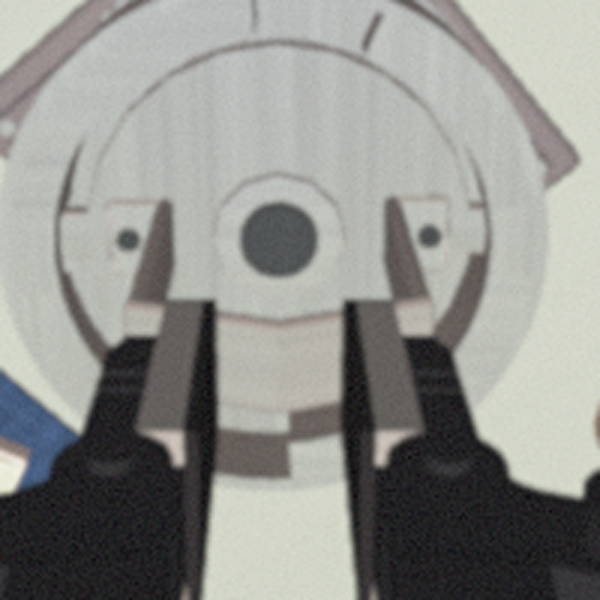

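Run:
```python
from h import *
o=arm.get_obs();t=o["tcp_pos"]
for dz in (.05,.015,0,-.025): print(dz,w2p("scene",t+[0,0,dz]))
print("lidtop",w2p("scene",[.5175,.367,.1215]),w2p("scene",[.5175,.367,.0695]))
snap("scene","s4.png",(180,180,380,360),4)
st()
```

```text
0.05 [279.07603269 243.54674554]
0.015 [279.92212516 262.80965006]
0 [280.2726114  270.78913611]
-0.025 [280.84138623 283.73837715]
lidtop [280.44186175 263.0341798 ] [281.61024718 290.02874242]
t3.40 tcp [0.5184 0.3671 0.1066] x [ 0.002  0.001 -1.   ] yaw_y 38.2 F [-1.1  0.7  7.6] M [-0.06  0.12 -0.01] g 0.199 q [ 0.52  0.63  1.44  0.    1.07 -0.14]
```

View pics/s4.png

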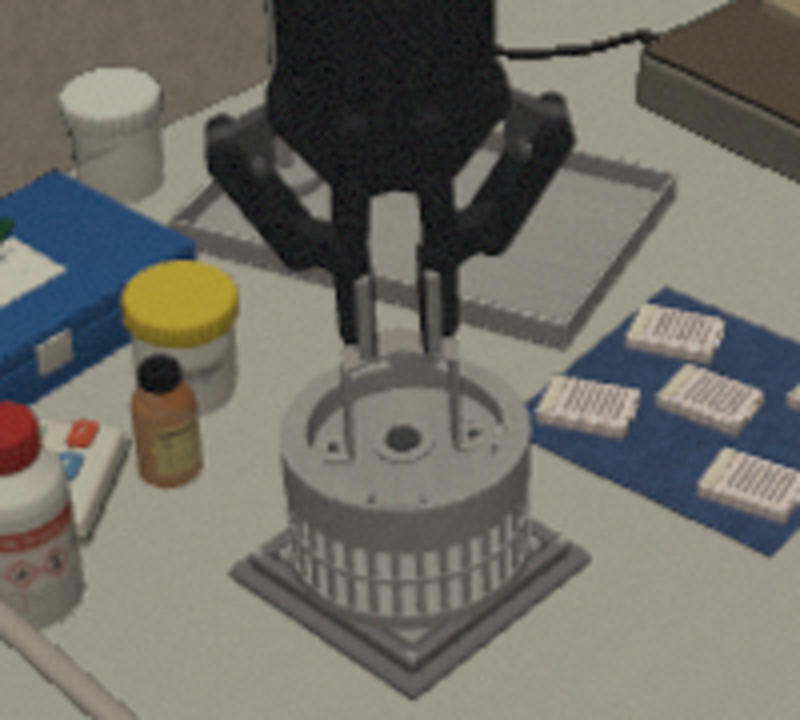

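```bash
python3 -m creep '[[0.2,[0,0,0.02],0],[0.8,[0,0,0],0],[0.8,[0,0,0],0],[0.8,[0,0,0],0],[0.8,[0,0,0],0]]' 80;  python3 -m creep '[[0.8,[0,0,-0.018],0],[0.8,[0,0,-0.018],0],[0.8,[0,0,-0.018],0],[0.8,[0,0,0],0],[0.8,[0,0,0],0]]' 80
python3 - <<'E'
from h import *
st(); snap("scene","s5.png",(180,180,380,360),4); snap("wrist","w5.png")
E
```

```text
clock: 3.82
tcp_pos: [0.5174, 0.3665, 0.1249]
eef_rot: [0.309, 0.636, -0.309, 0.636]
ft_force: [-0.7, 0.2, 0.7]
gripper_width: 0.758
clock: 4.23
tcp_pos: [0.517, 0.3663, 0.0705]
eef_rot: [0.308, 0.636, -0.31, 0.635]
ft_force: [0.3, 0.2, 1.2]
gripper_width: 0.8
t4.23 tcp [0.517  0.3663 0.0705] x [-0.002 -0.001 -1.   ] yaw_y 38.2 F [0.3 0.2 1.2] M [-0.02 -0.02  0.02] g 0.800 q [ 0.52  0.68  1.47 -0.    1.   -0.14]
```

View pics/s5.png

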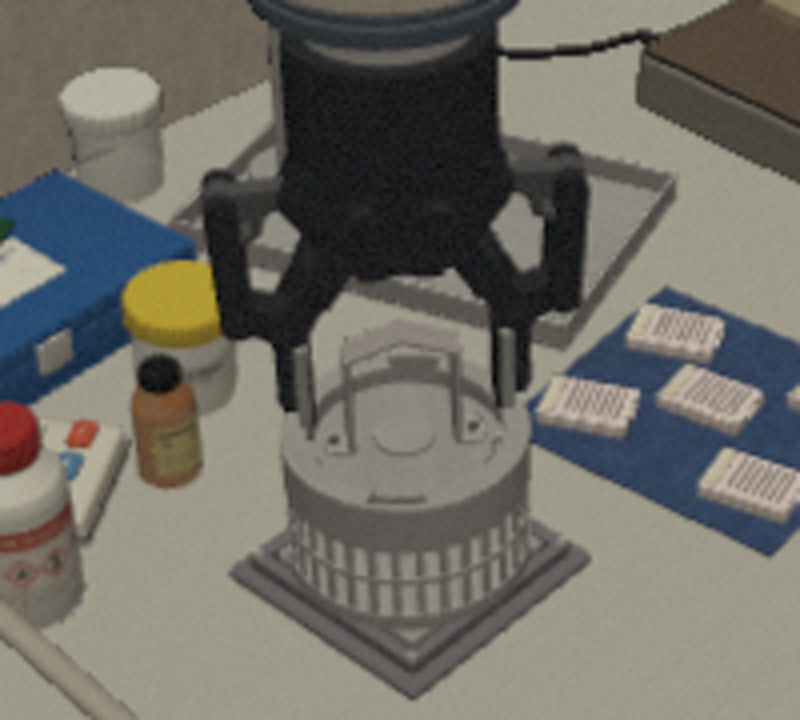

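View pics/w5.png

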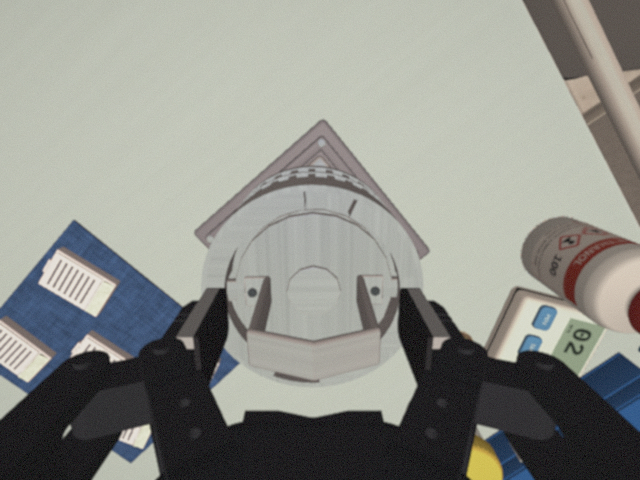

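```bash
python3 -m creep '[[0.3,[0,0,-0.004],0],[0.3,[0,0,0],0],[0.3,[0,0,0],0],[0.3,[0,0,0],0],[0.3,[0,0,0],0]]' 100
python3 - <<'E'
from h import *
st(); snap("scene","s6.png",(180,180,380,360),4); snap("wrist","w6.png",(160,180,460,400),2.6)
E
```

```text
clock: 4.75
tcp_pos: [0.518, 0.3668, 0.0678]
eef_rot: [0.309, 0.636, -0.309, 0.636]
ft_force: [-0.7, -0.3, 4.3]
gripper_width: 0.507
t4.75 tcp [0.518  0.3668 0.0678] x [ 0.001  0.    -1.   ] yaw_y 38.2 F [-0.7 -0.3  4.3] M [-0.04  0.06  0.06] g 0.507 q [ 0.52  0.68  1.47 -0.    0.99 -0.14]
```

View pics/s6.png

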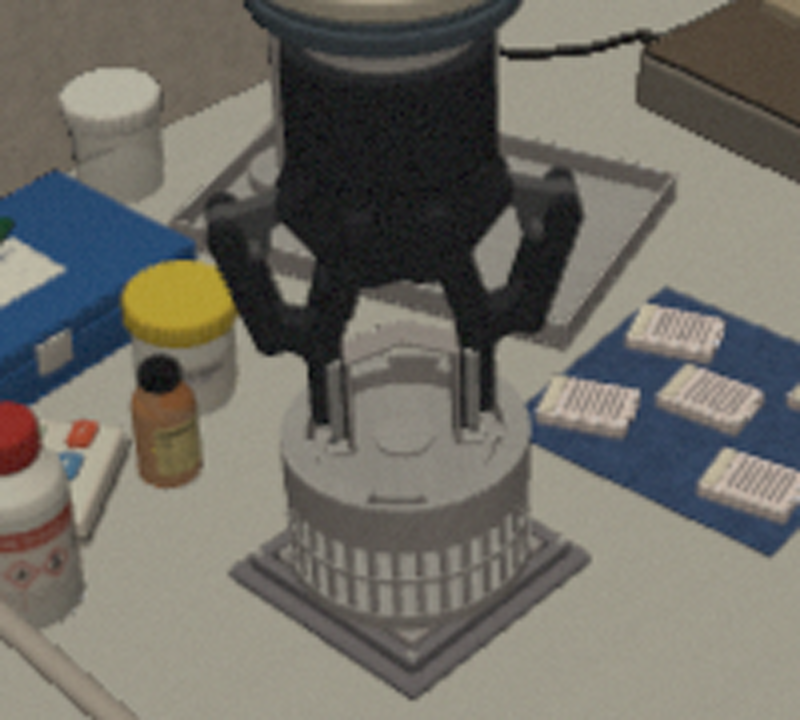

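View pics/w6.png

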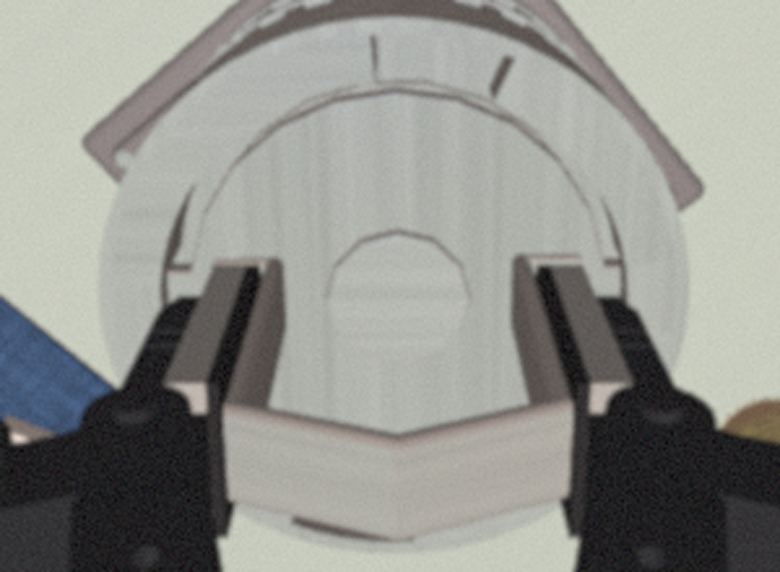

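```bash
python3 -m creep '[[0.3,[0,0,-0.003],0],[0.3,[0,0,-0.0025],0],[0.3,[0,0,0],0],[0.3,[0,0,0],0]]' 100
python3 - <<'E'
from h import *
st()
E
```

```text
clock: 5.18
tcp_pos: [0.518, 0.3668, 0.0622]
eef_rot: [0.309, 0.636, -0.309, 0.636]
ft_force: [-0.7, 0.1, 9.1]
gripper_width: 0.507
t5.18 tcp [0.518  0.3668 0.0622] x [ 0.001  0.    -1.   ] yaw_y 38.2 F [-0.7  0.1  9.1] M [-0.08  0.22  0.02] g 0.507 q [ 0.52  0.69  1.48 -0.    0.98 -0.14]
```

```bash
python3 -m creep '[[0.3,[0,0,-0.0012],0],[0.3,[0,0,0],0.1],[0.3,[0,0,0],0.116],[0.3,[0,0,0],0.116],[0.3,[0,0,0],0.116]]' 100
python3 - <<'E'
from h import *
st()
E
```

```text
clock: 5.6
tcp_pos: [0.5188, 0.3671, 0.0619]
eef_rot: [0.159, 0.688, -0.158, 0.69]
ft_force: [-0.2, -0.8, 18.1]
gripper_width: 0.501
t5.60 tcp [0.5188 0.3671 0.0619] x [ 0.002  0.001 -1.   ] yaw_y 64.1 F [-0.2 -0.8 18.1] M [-0.2   0.04 -0.34] g 0.501 q [ 0.52  0.69  1.48 -0.    0.98 -0.6 ]
```

```bash
python3 -m creep '[[0.3,[0,0,0.0008],0.1185],[0.3,[0,0,0],0.1185],[0.3,[0,0,0],0.1185],[0.3,[0,0,0],0.1185],[0.3,[0,0,0],0.1185]]' 100
python3 -m creep '[[0.3,[0,0,0],0.1185],[0.3,[0,0,0],0.1185],[0.3,[0,0,0],0.1185],[0.3,[0,0,0],0],[0.3,[0,0,0],0]]' 100
python3 - <<'E'
from h import *
st();snap("wrist","w7.png",(160,180,460,400),2.6); snap("scene","s7.png",(180,180,380,360),4)
E
```

```text
clock: 6.02
tcp_pos: [0.5183, 0.3669, 0.062]
eef_rot: [-0.05, 0.705, 0.05, 0.706]
ft_force: [-0.5, -1.2, 9.4]
gripper_width: 0.499
clock: 6.43
tcp_pos: [0.5183, 0.3669, 0.062]
eef_rot: [-0.172, 0.685, 0.172, 0.686]
ft_force: [-0.3, -0.9, 9.5]
gripper_width: 0.501
t6.43 tcp [0.5183 0.3669 0.062 ] x [ 0.001  0.001 -1.   ] yaw_y 118.2 F [-0.3 -0.9  9.5] M [-0.11  0.01  0.17] g 0.501 q [ 0.52  0.69  1.48 -0.    0.98 -1.54]
```

View pics/w7.png

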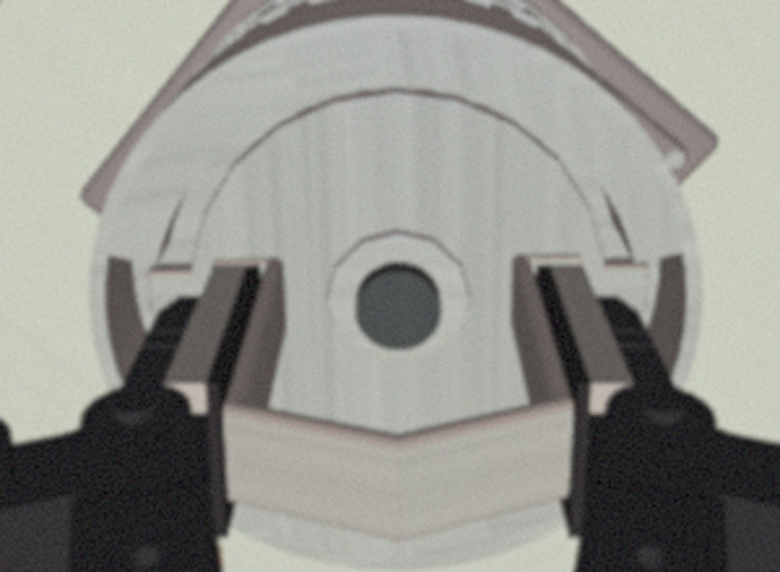

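View pics/s7.png

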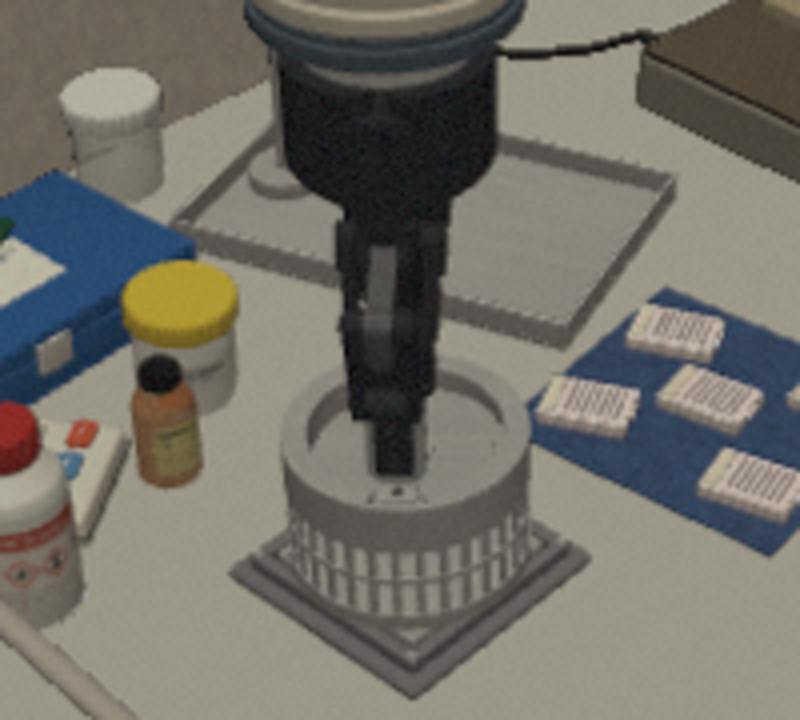

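```bash
python3 -m creep '[[0.3,[0,0,0.004],0],[0.3,[0,0,0.004],0],[0.3,[0,0,0.004],0],[0.3,[0,0,0.004],0],[0.3,[0,0,0],0]]' 100
```

```text
clock: 6.95
tcp_pos: [0.5177, 0.3666, 0.0778]
eef_rot: [-0.172, 0.686, 0.172, 0.686]
ft_force: [0.0, 0.2, -2.8]
gripper_width: 0.504
```

```bash
python3 -m creep '[[0.3,[0,0,0.03],0],[0.3,[0,0,0.03],0],[0.3,[-0.03,0,0.0],0],[0.3,[-0.034,0,0],0],[0.3,[-0.034,0,0],0]]' 100;python3 -m creep '[[0.3,[-0.034,0,0],0],[0.3,[0,0,-0.03],0],[0.3,[0,0,-0.03],0],[0.3,[0,0,-0.03],0],[0.3,[0,0,-0.02],0]]' 100; python3 -m creep '[[0.3,[0,0,-0.008],0],[0.3,[0,0,0],0],[0.3,[0,0,0],0]]' 100
python3 - <<'E'
from h import *
st();snap("scene","s8.png",(180,180,380,360),4)
E
```

```text
clock: 7.37
tcp_pos: [0.4187, 0.3663, 0.1374]
eef_rot: [-0.172, 0.686, 0.172, 0.686]
ft_force: [-0.9, 0.6, -1.8]
gripper_width: 0.505
clock: 7.78
tcp_pos: [0.3846, 0.366, 0.0251]
eef_rot: [-0.172, 0.687, 0.172, 0.685]
ft_force: [-0.3, -0.4, -1.9]
gripper_width: 0.503
clock: 8.03
tcp_pos: [0.3858, 0.3667, 0.0197]
eef_rot: [-0.172, 0.686, 0.172, 0.686]
ft_force: [-0.4, 0.4, -0.8]
gripper_width: 0.504
t8.03 tcp [0.3858 0.3667 0.0197] x [-0. -0. -1.] yaw_y 118.1 F [-0.4  0.4 -0.8] M [ 0.   -0.01  0.04] g 0.504 q [ 0.65  0.65  1.76 -0.    0.72 -1.41]
```

View pics/s8.png

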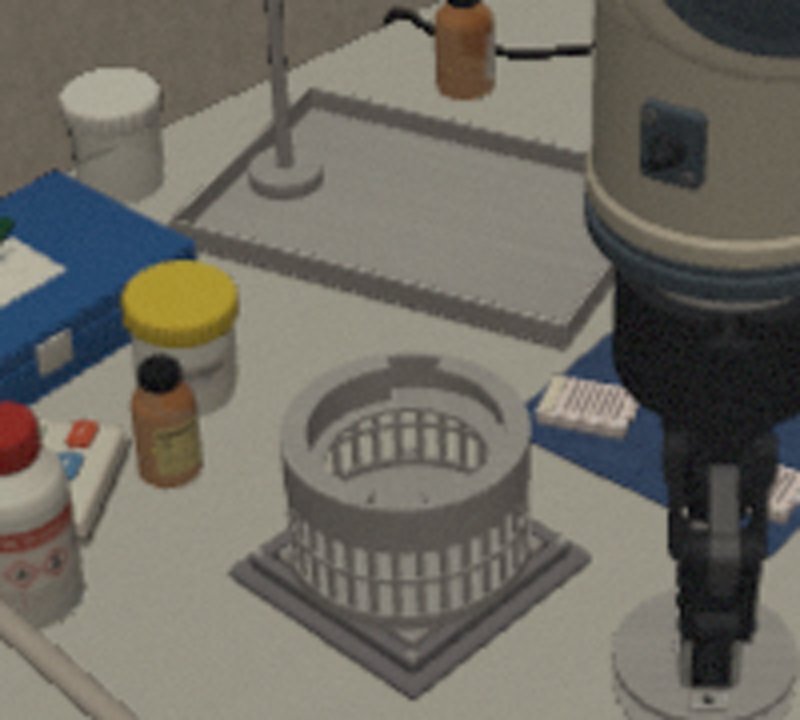

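```bash
python3 -m creep '[[0.3,[0,0,-0.003],0],[0.3,[0,0,0],0]]'; python3 -m creep '[[0.3,[0,0,-0.002],0],[0.3,[0,0,0],0]]'
```

```text
clock: 8.25
tcp_pos: [0.3861, 0.367, 0.0171]
eef_rot: [-0.172, 0.685, 0.172, 0.686]
ft_force: [-0.1, 0.4, -1.9]
gripper_width: 0.5
clock: 8.42
tcp_pos: [0.3859, 0.3668, 0.0146]
eef_rot: [-0.172, 0.686, 0.172, 0.686]
ft_force: [-0.7, 0.4, -1.0]
gripper_width: 0.503
```

```bash
python3 -m creep '[[0.3,[0,0,-0.002],0],[0.3,[0,0,0],0]]'; python3 -m creep '[[0.3,[0,0,-0.002],0],[0.3,[0,0,0],0]]'
```

```text
clock: 8.58
tcp_pos: [0.3859, 0.3668, 0.0124]
eef_rot: [-0.172, 0.686, 0.172, 0.686]
ft_force: [1.4, -0.3, 1.3]
gripper_width: 0.507
clock: 8.75
tcp_pos: [0.3859, 0.3668, 0.0103]
eef_rot: [-0.172, 0.686, 0.172, 0.686]
ft_force: [0.9, 0.9, 2.5]
gripper_width: 0.504
```

```bash
python3 -m creep '[[0.3,[0,0,0.002],0],[0.6,[0,0,0.001],0],[0.7,[0,0,0],0],[0.7,[0,0,0],0],[0.7,[0,0,0.03],0]]'; python3 -m creep '[[0.7,[0,0,0.035],0],[0.7,[0,0,0.035],0],[0.7,[0,0,0.035],0],[0.5,[0,0,0],0],[0.5,[0,0,0],0]]'
python3 - <<'E'
from h import *
st();arm.snapshot("top");snap("top","t9.png",(230,200,430,350),4)
c=arm.camera_info("wrist");np.save("w9T.npy",c["T"]);snap("wrist","w9.png")
for d in arm.look_for("top","lid"): print(np.round(d["at"],3),d["p"])
E
```

```text
clock: 9.17
tcp_pos: [0.3836, 0.365, 0.04]
eef_rot: [-0.173, 0.688, 0.171, 0.684]
ft_force: [-0.9, -0.3, -0.8]
gripper_width: 0.7
clock: 9.58
tcp_pos: [0.3864, 0.3672, 0.1502]
eef_rot: [-0.171, 0.685, 0.172, 0.687]
ft_force: [0.0, -0.3, -1.0]
gripper_width: 0.5
t9.58 tcp [0.3864 0.3672 0.1502] x [ 0.003  0.002 -1.   ] yaw_y 118.1 F [ 0.  -0.3 -1. ] M [-0.02 -0.02  0.  ] g 0.500 q [ 0.65  0.45  1.66 -0.    1.02 -1.41]
[0.524 0.367 0.061] 0.65
```

View pics/w9.png

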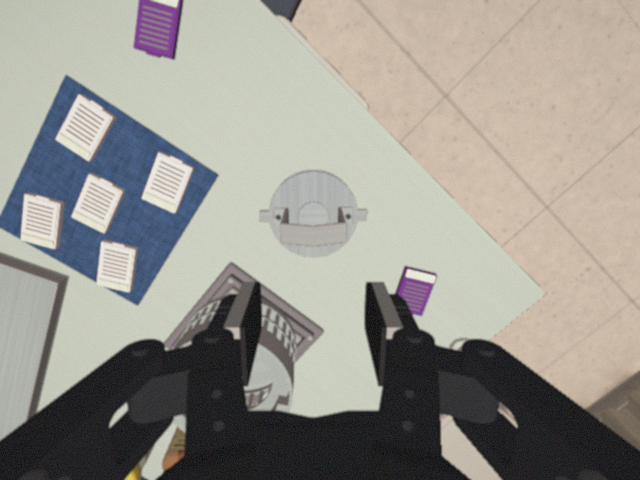

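View pics/t9.png

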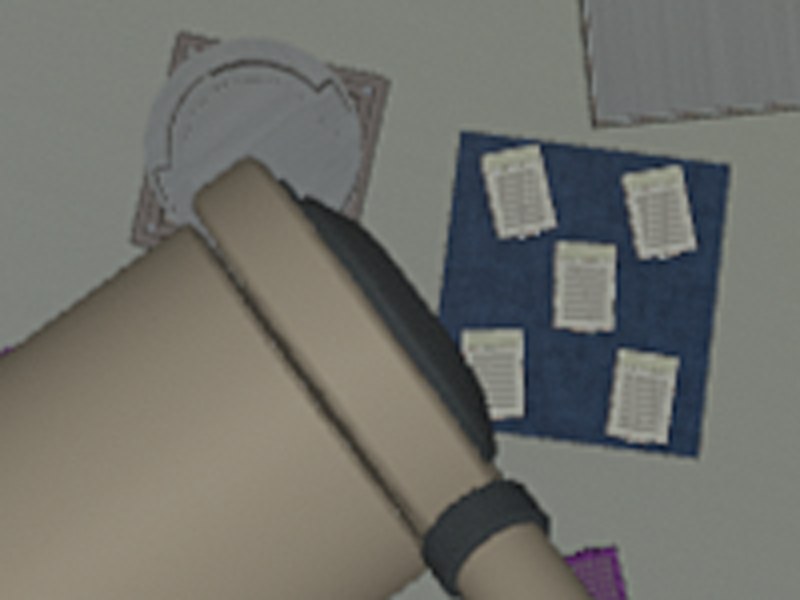

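```bash
python3 -m creep '[[0.5,[0.0236,-0.0243,-0.005],-0.056],[0.5,[0.0236,-0.0243,-0.005],-0.056],[0.5,[0.0236,-0.0243,-0.01],-0.056],[0.5,[0.0236,-0.0243,-0.01],-0.056],[0.5,[0.0236,-0.0243,-0.01],-0.056]]'; python3 -m creep '[[0.5,[0,0,-0.035],0],[0.5,[0,0,-0.02],0],[0.5,[0,0,0],0]]'
python3 - <<'E'
from h import *
st();c=arm.camera_info("wrist");np.save("w10T.npy",c["T"]);snap("wrist","w10.png")
E
```

```text
clock: 10.2
tcp_pos: [0.504, 0.2436, 0.1068]
eef_rot: [-0.074, 0.704, 0.073, 0.703]
ft_force: [0.3, 0.7, -0.2]
gripper_width: 0.495
clock: 10.45
tcp_pos: [0.5011, 0.2435, 0.0488]
eef_rot: [-0.075, 0.706, 0.073, 0.7]
ft_force: [-1.1, -0.6, -0.4]
gripper_width: 0.501
t10.45 tcp [0.5011 0.2435 0.0488] x [-0.008 -0.003 -1.   ] yaw_y 102.0 F [-1.1 -0.6 -0.4] M [0.   0.08 0.05] g 0.501 q [ 0.35  0.63  1.68  0.    0.84 -1.44]
```

View pics/w10.png

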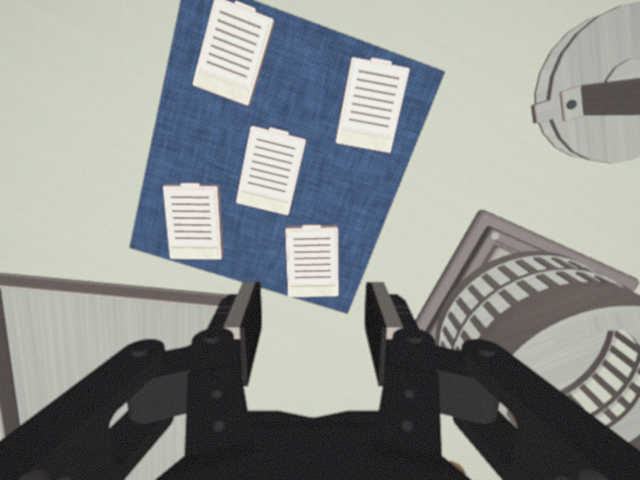

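```bash
cat > cas.py <<'E'
from h import *
def rep(Tf,cs,z=.009):
    c=dict(arm.camera_info("wrist")); c["T"]=np.load(Tf)
    for k,v in cs.items():
        P=np.array([p2w("wrist",*p,z,c) for p in v]); l=(P[2]+P[3]-P[0]-P[1])/2; w=(P[1]+P[2]-P[0]-P[3])/2
        a=np.degrees(np.arctan2(w[1],w[0]))
        print(k,P.mean(0).round(4),"L %.3f W %.3f"%(np.linalg.norm(l),np.linalg.norm(w)),"jaw yaw %.1f"%a)
E
python3 - <<'E'
from cas import *
rep("w10T.npy",{'A':[(286,227),(338,225),(339,296),(289,298)],'B':[(163,186),(217,184),(221,258),(168,260)],'C':[(252,126),(306,137),(289,214),(236,204)],'D':[(351,57),(409,67),(391,153),(337,143)],'E':[(216,-1),(273,17),(249,105),(193,86)]})
st()
E
```

```text
A [0.5041 0.244  0.009 ] L 0.041 W 0.028 jaw yaw 104.4
B [0.4956 0.1773 0.009 ] L 0.040 W 0.028 jaw yaw 104.3
C [0.4603 0.2128 0.009 ] L 0.040 W 0.027 jaw yaw 90.9
D [0.4193 0.255  0.009 ] L 0.040 W 0.028 jaw yaw 92.4
E [0.41   0.1858 0.009 ] L 0.039 W 0.027 jaw yaw 85.0
t10.50 tcp [0.5019 0.2442 0.0509] x [-0.005 -0.002 -1.   ] yaw_y 102.1 F [ 0.5 -0.   1.4] M [ 0.05 -0.04 -0.02] g 0.501 q [ 0.35  0.63  1.68  0.    0.84 -1.44]
```

```bash
python3 -m creep '[[0.5,[0,0,-0.03],0.02],[0.5,[0,0,-0.02],0.015],[0.5,[0,0,-0.004],0],[0.5,[0,0,0],0],[0.5,[0,0,0],0]]'
python3 - <<'E'
from h import *
st();snap("wrist","w11.png",(200,180,440,420),2.5)
E
```

```text
clock: 10.92
tcp_pos: [0.5041, 0.2456, 0.0006]
eef_rot: [-0.087, 0.701, 0.087, 0.702]
ft_force: [0.4, 0.4, 0.3]
gripper_width: 0.497
t10.92 tcp [0.5041 0.2456 0.0006] x [ 0.001  0.    -1.   ] yaw_y 104.1 F [0.4 0.4 0.3] M [ 0.01 -0.02  0.  ] g 0.497 q [ 0.35  0.71  1.7  -0.    0.73 -1.47]
```

View pics/w11.png

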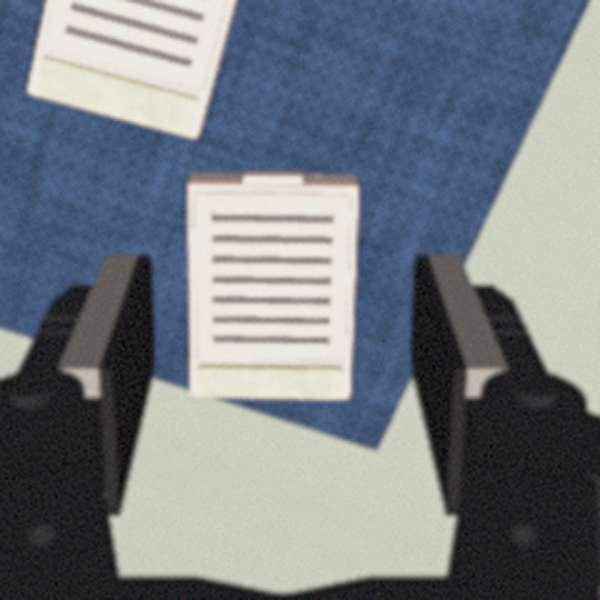

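```bash
python3 -m creep '[[0.5,[0,0,-0.005],0],[0.5,[0,0,-0.003],0],[0.5,[0,0,0],0]]' 40; python3 -m creep '[[0.2,[0,0,0],0],[0.2,[0,0,0],0],[0.2,[0,0,0],0],[0.2,[0,0,0],0]]' 40
python3 - <<'E'
from h import *
st();snap("wrist","w12.png",(200,180,440,420),2.5)
E
```

```text
clock: 11.22
tcp_pos: [0.5041, 0.2453, -0.0083]
eef_rot: [-0.087, 0.701, 0.087, 0.702]
ft_force: [0.2, 0.0, -0.2]
gripper_width: 0.504
clock: 11.55
tcp_pos: [0.5058, 0.2461, -0.0067]
eef_rot: [-0.086, 0.7, 0.087, 0.704]
ft_force: [1.0, 1.7, 27.6]
gripper_width: 0.313
t11.55 tcp [ 0.5058  0.2461 -0.0067] x [ 0.005  0.002 -1.   ] yaw_y 104.1 F [ 1.   1.7 27.6] M [ 0.28 -0.05 -0.05] g 0.313 q [ 0.35  0.72  1.7   0.    0.71 -1.47]
```

View pics/w12.png

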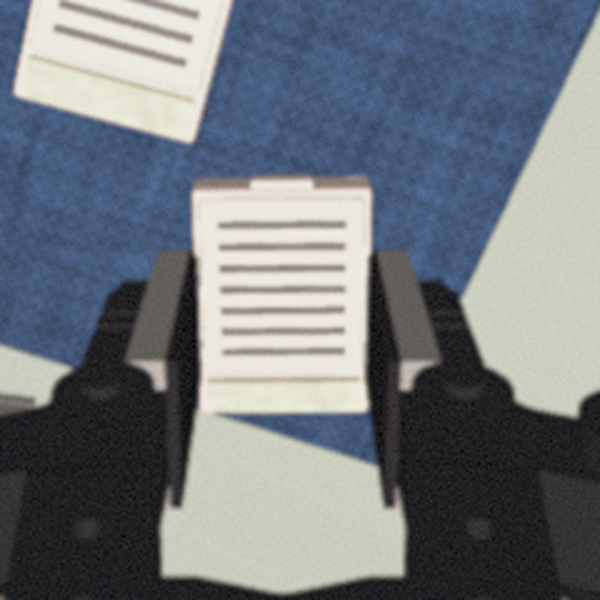

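```bash
python3 -m creep '[[0.2,[0,0,0.03],0],[0.2,[0,0,0.035],0],[0.2,[0,0.01,0.035],0],[0.2,[0.004,0.037,0],0],[0.2,[0.004,0.037,0],0]]' 40; python3 -m creep '[[0.2,[0.005,0.037,0],0],[0.2,[0,0,0],0],[0.2,[0,0,0],0]]' 40
python3 - <<'E'
from h import *
st();snap("wrist","w13.png",(160,180,480,420),2.4)
E
```

```text
clock: 12.02
tcp_pos: [0.513, 0.3299, 0.0943]
eef_rot: [-0.085, 0.7, 0.086, 0.703]
ft_force: [0.6, 0.1, -0.1]
gripper_width: 0.309
clock: 12.27
tcp_pos: [0.5165, 0.3678, 0.0914]
eef_rot: [-0.088, 0.701, 0.088, 0.702]
ft_force: [-0.6, -0.7, 0.4]
gripper_width: 0.306
t12.27 tcp [0.5165 0.3678 0.0914] x [ 0.001  0.    -1.   ] yaw_y 104.2 F [-0.6 -0.7  0.4] M [ 0.05  0.05 -0.01] g 0.306 q [ 0.52  0.65  1.46 -0.    1.04 -1.29]
```

View pics/w13.png

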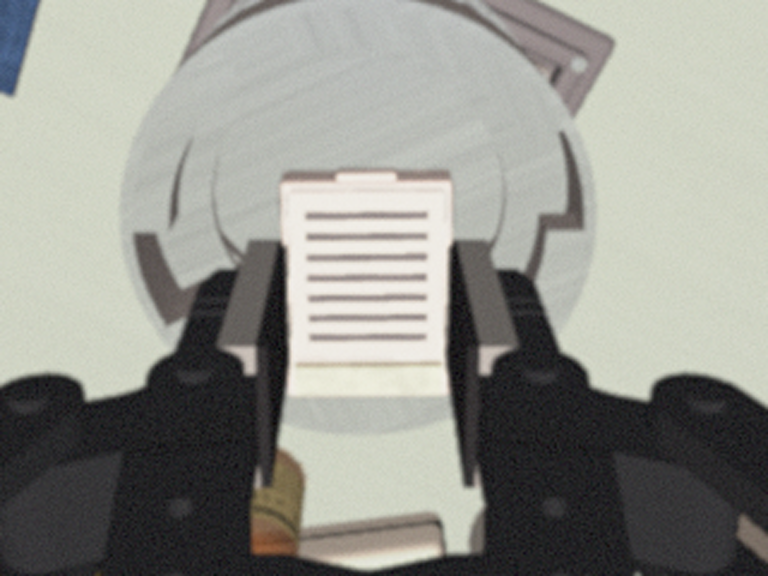

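```bash
python3 -m creep '[[0.2,[0.001,-0.001,-0.02],0],[0.2,[0,0,-0.014],0],[0.2,[0,0,0],0],[0.46,[0,0,0],0],[0.46,[0,0,0],0]]' 40; python3 -m creep '[[0.46,[0,0,0],0],[0.46,[0,0,0.03],0],[0.46,[0,0,0.03],0],[0.46,[0,0,0.03],0]]' 40
python3 - <<'E'
from h import *
st();snap("wrist","w14.png",(120,120,520,420),2)
E
```

```text
clock: 12.73
tcp_pos: [0.518, 0.3646, 0.0582]
eef_rot: [-0.087, 0.702, 0.087, 0.702]
ft_force: [0.5, 0.1, 0.6]
gripper_width: 0.459
clock: 13.07
tcp_pos: [0.5176, 0.3649, 0.1491]
eef_rot: [-0.087, 0.702, 0.087, 0.702]
ft_force: [-0.1, 0.5, 0.1]
gripper_width: 0.463
t13.07 tcp [0.5176 0.3649 0.1491] x [ 0. -0. -1.] yaw_y 104.1 F [-0.1  0.5  0.1] M [ 0.   -0.04 -0.02] g 0.463 q [ 0.52  0.58  1.41 -0.    1.15 -1.3 ]
```

View pics/w14.png

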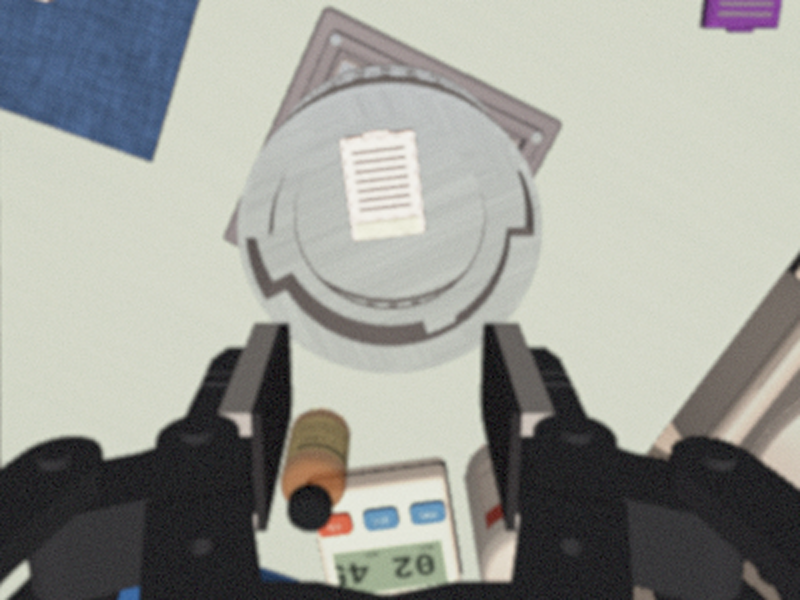

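```bash
python3 -m creep '[[0.5,[-0.0043,-0.0375,0],0],[0.5,[-0.0043,-0.0375,0],0],[0.5,[-0.0043,-0.0375,0],0],[0.5,[-0.0043,-0.0375,0],0],[0.5,[-0.0043,-0.0375,0],0]]' 40; python3 -m creep '[[0.5,[0,0,-0.035],0],[0.5,[0,0,-0.035],0],[0.5,[0,0,-0.034],0],[0.5,[0,0,0],0],[0.5,[0,0,0],0]]' 40
python3 - <<'E'
from h import *
st();c=arm.camera_info("wrist");np.save("w15T.npy",c["T"]);snap("wrist","w15.png")
E
```

```text
clock: 13.53
tcp_pos: [0.4959, 0.1761, 0.1481]
eef_rot: [-0.087, 0.701, 0.087, 0.702]
ft_force: [1.2, 0.3, -0.1]
gripper_width: 0.501
clock: 13.95
tcp_pos: [0.4955, 0.1774, 0.0433]
eef_rot: [-0.087, 0.703, 0.087, 0.701]
ft_force: [0.9, 0.2, 0.2]
gripper_width: 0.498
t13.95 tcp [0.4955 0.1774 0.0433] x [-0.002 -0.001 -1.   ] yaw_y 104.1 F [0.9 0.2 0.2] M [ 0.01 -0.01  0.04] g 0.498 q [ 0.23  0.61  1.76 -0.    0.77 -1.59]
```

View pics/w15.png

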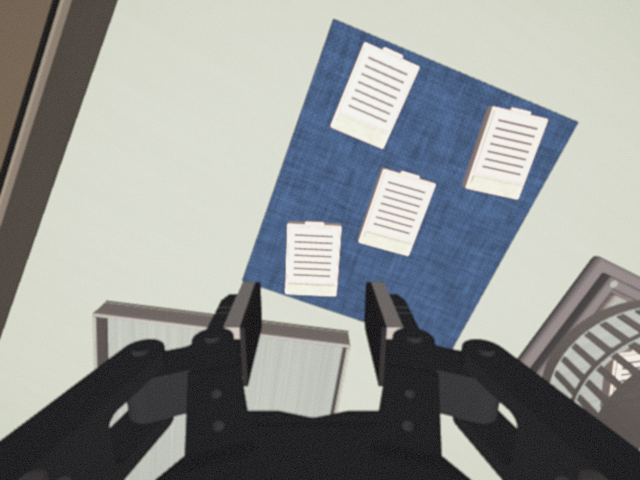

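```bash
python3 -m creep '[[0.5,[0,0,-0.03],0],[0.5,[0,0,-0.015],0],[0.5,[0,0,-0.003],0],[0.5,[0,0,0],0],[0.2,[0,0,0],0]]' 40; python3 -m creep '[[0.2,[0,0,0],0],[0.2,[0,0,0],0],[0.2,[0,0,0],0]]' 40
```

```text
clock: 14.42
tcp_pos: [0.4972, 0.178, -0.0028]
eef_rot: [-0.087, 0.701, 0.087, 0.703]
ft_force: [0.6, -0.3, 0.6]
gripper_width: 0.371
clock: 14.67
tcp_pos: [0.4973, 0.178, -0.0026]
eef_rot: [-0.087, 0.701, 0.087, 0.703]
ft_force: [-1.1, 0.7, 10.7]
gripper_width: 0.306
```

```bash
python3 -m creep '[[0.2,[0,0,0.03],0],[0.2,[0,0,0.035],0],[0.2,[0,0.01,0.03],0],[0.2,[0.005,0.036,0],0],[0.2,[0.005,0.036,0],0]]' 40; python3 -m creep '[[0.2,[0.005,0.036,0],0],[0.2,[0.005,0.036,0],0],[0.2,[0.001,0.035,0],0],[0.2,[0,0,0],0],[0.2,[0,0,0],0]]' 40
python3 - <<'E'
from h import *
st();snap("wrist","w16.png",(160,180,480,420),2.4)
E
```

```text
clock: 15.08
tcp_pos: [0.5078, 0.2605, 0.0944]
eef_rot: [-0.086, 0.7, 0.086, 0.704]
ft_force: [-0.1, -1.2, -0.8]
gripper_width: 0.3
clock: 15.5
tcp_pos: [0.5172, 0.3686, 0.0918]
eef_rot: [-0.087, 0.701, 0.088, 0.702]
ft_force: [-0.2, -0.9, -0.9]
gripper_width: 0.296
t15.50 tcp [0.5172 0.3686 0.0918] x [ 0.002  0.001 -1.   ] yaw_y 104.3 F [-0.2 -0.9 -0.9] M [-0.02  0.   -0.04] g 0.296 q [ 0.53  0.65  1.46  0.    1.04 -1.29]
```

View pics/w16.png

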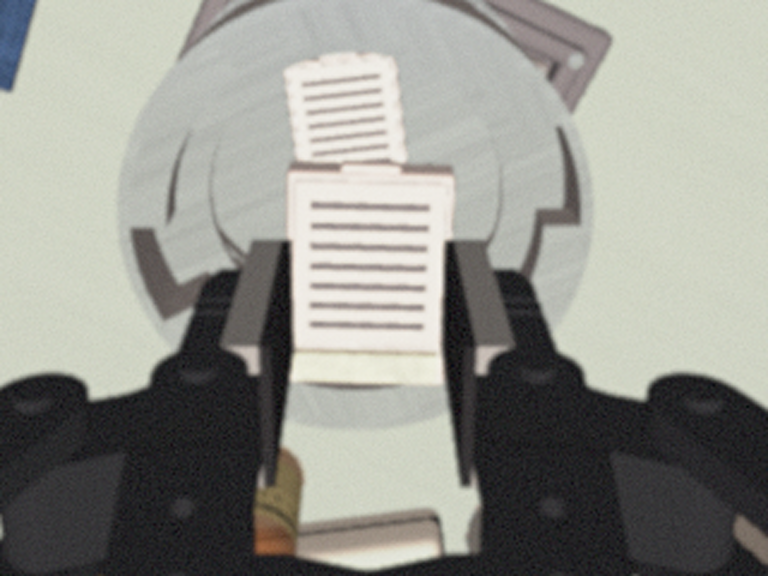

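```bash
python3 -m creep '[[0.2,[0.005,0,-0.02],0],[0.2,[0,0,-0.014],0],[0.2,[0,0,0],0],[0.46,[0,0,0],0],[0.46,[0,0,0],0]]' 40; python3 -m creep '[[0.46,[0,0,0],0],[0.46,[0,0,0.03],0],[0.46,[0,0,0.03],0],[0.46,[0,0,0.03],0]]' 40
python3 - <<'E'
from h import *
st();snap("wrist","w17.png",(120,120,520,420),2)
E
```

```text
clock: 15.97
tcp_pos: [0.5226, 0.3662, 0.0576]
eef_rot: [-0.086, 0.702, 0.087, 0.702]
ft_force: [0.5, -0.2, 0.2]
gripper_width: 0.461
clock: 16.3
tcp_pos: [0.522, 0.3664, 0.1482]
eef_rot: [-0.087, 0.702, 0.087, 0.702]
ft_force: [-0.3, 0.4, 0.2]
gripper_width: 0.457
t16.30 tcp [0.522  0.3664 0.1482] x [ 0.  0. -1.] yaw_y 104.1 F [-0.3  0.4  0.2] M [ 0.   -0.07  0.04] g 0.457 q [ 0.52  0.59  1.4  -0.    1.16 -1.3 ]
```

View pics/w17.png

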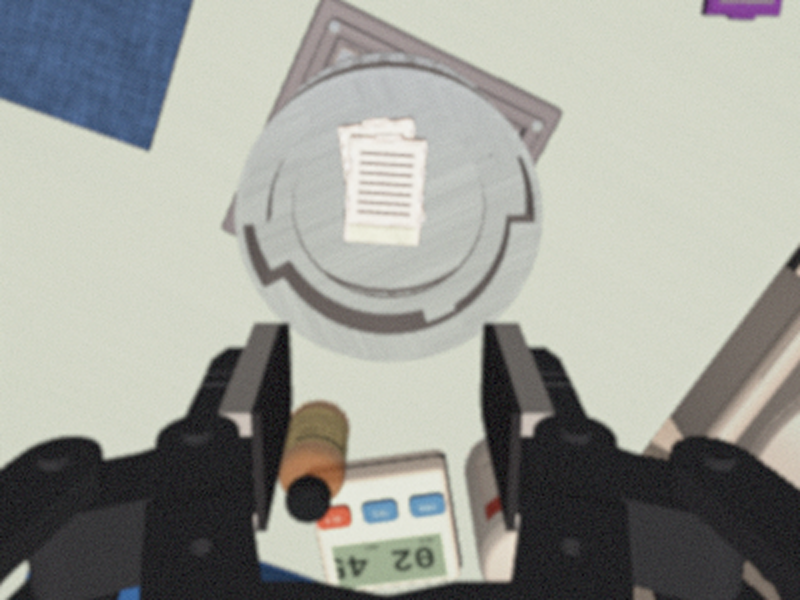

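```bash
python3 -m creep '[[0.5,[-0.0124,-0.0306,0],-0.046],[0.5,[-0.0124,-0.0306,0],-0.046],[0.5,[-0.0124,-0.0306,0],-0.046],[0.5,[-0.0124,-0.0306,0],-0.046],[0.5,[-0.0124,-0.0306,0],-0.046]]' 40; python3 -m creep '[[0.5,[0,0,-0.035],0],[0.5,[0,0,-0.035],0],[0.5,[0,0,-0.034],0],[0.5,[0,0,0],0],[0.5,[0,0,0],0]]' 40
python3 - <<'E'
from h import *
st();c=arm.camera_info("wrist");np.save("w18T.npy",c["T"]);snap("wrist","w18.png")
E
```

```text
clock: 16.77
tcp_pos: [0.4595, 0.2125, 0.1471]
eef_rot: [-0.005, 0.707, 0.005, 0.708]
ft_force: [1.5, -0.9, 0.5]
gripper_width: 0.498
clock: 17.18
tcp_pos: [0.4595, 0.2134, 0.0423]
eef_rot: [-0.006, 0.708, 0.005, 0.706]
ft_force: [0.2, 0.4, 0.2]
gripper_width: 0.499
t17.18 tcp [0.4595 0.2134 0.0423] x [-0.002 -0.001 -1.   ] yaw_y 90.9 F [0.2 0.4 0.2] M [ 0.01  0.08 -0.02] g 0.499 q [ 0.32  0.6   1.81 -0.    0.73 -1.27]
```

View pics/w18.png

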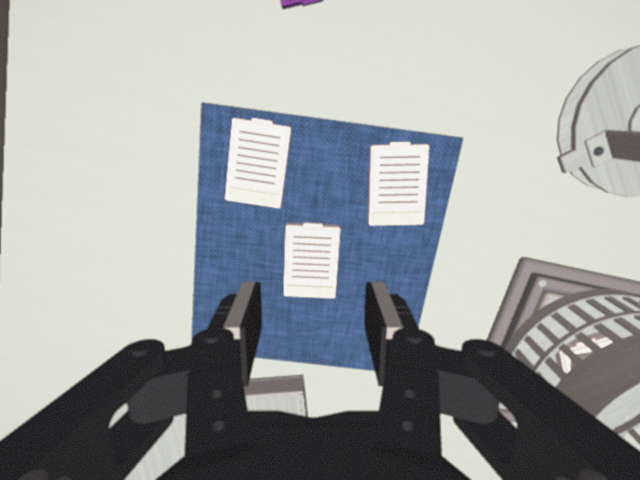

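Aligned with C (cassette at ~(312,260)). Descend and grip.

```bash
python3 -m creep '[[0.5,[0,0,-0.03],0],[0.5,[0,0,-0.015],0],[0.5,[0,0,-0.003],0],[0.5,[0,0,0],0],[0.2,[0,0,0],0]]' 40; python3 -m creep '[[0.2,[0,0,0],0],[0.2,[0,0,0],0],[0.2,[0,0,0],0]]' 40;  python3 -m creep '[[0.2,[0,0,0.03],0],[0.2,[0,0,0.035],0],[0.2,[0.004,0.01,0.03],0],[0.2,[0.012,0.03,0],0],[0.2,[0.012,0.03,0],0]]' 40
```

```text
clock: 17.65
tcp_pos: [0.4612, 0.2141, -0.0039]
eef_rot: [-0.006, 0.706, 0.006, 0.708]
ft_force: [-0.2, -0.1, -0.4]
gripper_width: 0.373
clock: 17.9
tcp_pos: [0.4612, 0.2141, -0.0037]
eef_rot: [-0.005, 0.706, 0.006, 0.708]
ft_force: [-1.6, -0.7, 10.0]
gripper_width: 0.309
clock: 18.32
tcp_pos: [0.4898, 0.2846, 0.0935]
eef_rot: [-0.004, 0.705, 0.006, 0.709]
ft_force: [0.5, -0.2, -0.8]
gripper_width: 0.298
```

```bash
python3 -m creep '[[0.2,[0.012,0.03,0],0],[0.2,[0.012,0.03,0],0],[0.2,[0.007,0.023,0],0],[0.2,[0,0,0],0],[0.2,[0,0,0],0]]' 40
python3 - <<'E'
from h import *
st();snap("wrist","w19.png",(160,180,480,420),2.4)
E
```

```text
clock: 18.73
tcp_pos: [0.5194, 0.3678, 0.0907]
eef_rot: [-0.006, 0.707, 0.007, 0.708]
ft_force: [0.8, -0.5, -0.1]
gripper_width: 0.302
t18.73 tcp [0.5194 0.3678 0.0907] x [ 0.002  0.001 -1.   ] yaw_y 91.0 F [ 0.8 -0.5 -0.1] M [-0.02  0.02  0.01] g 0.302 q [ 0.52  0.65  1.45 -0.    1.04 -1.07]
```

View pics/w19.png

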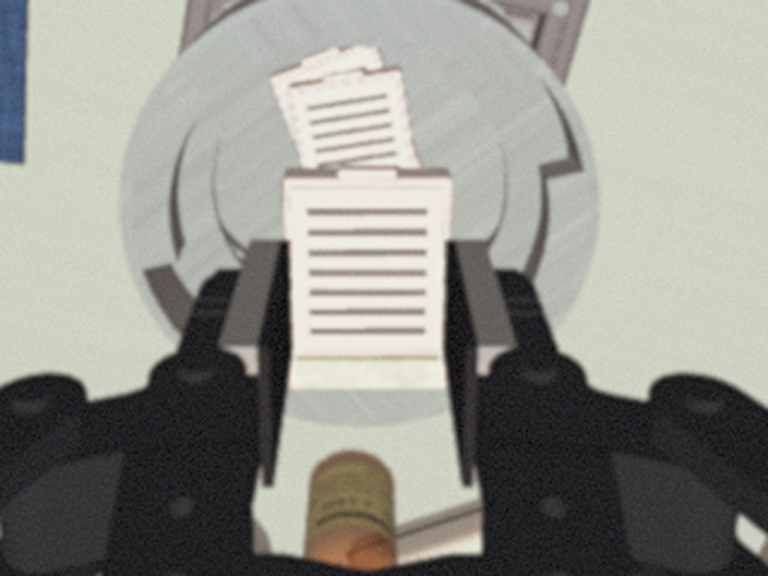

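```bash
python3 -m creep '[[0.2,[0.004,-0.001,-0.02],0],[0.2,[0,0,-0.014],0],[0.2,[0,0,0],0],[0.46,[0,0,0],0],[0.46,[0,0,0],0]]' 40; python3 -m creep '[[0.46,[0,0,0],0],[0.46,[0,0,0.03],0],[0.46,[0,0,0.03],0],[0.46,[0,0,0.03],0]]' 40
python3 - <<'E'
from h import *
st();snap("wrist","w20.png",(120,120,520,420),2)
E
```

```text
clock: 19.2
tcp_pos: [0.5234, 0.3653, 0.0565]
eef_rot: [-0.005, 0.707, 0.006, 0.707]
ft_force: [-1.0, -0.0, 0.2]
gripper_width: 0.458
clock: 19.53
tcp_pos: [0.523, 0.3654, 0.1472]
eef_rot: [-0.006, 0.707, 0.006, 0.707]
ft_force: [1.2, 0.2, 0.1]
gripper_width: 0.463
t19.53 tcp [0.523  0.3654 0.1472] x [ 0. -0. -1.] yaw_y 90.9 F [1.2 0.2 0.1] M [ 0.05 -0.04 -0.01] g 0.463 q [ 0.52  0.59  1.4  -0.    1.16 -1.07]
```

View pics/w20.png

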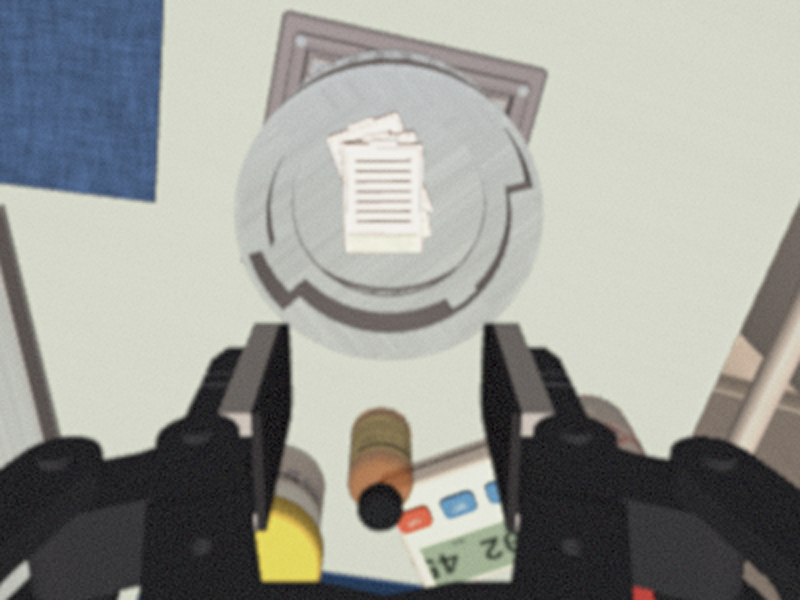

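```bash
python3 -m creep '[[0.5,[-0.0207,-0.0221,0],0.02],[0.5,[-0.0207,-0.0221,0],0],[0.5,[-0.0207,-0.0221,0],0],[0.5,[-0.0207,-0.0221,0],0],[0.5,[-0.0207,-0.0221,0],0]]' 40; python3 -m creep '[[0.5,[0,0,-0.035],0],[0.5,[0,0,-0.035],0],[0.5,[0,0,-0.034],0],[0.5,[0,0,0],0],[0.5,[0,0,0],0]]' 40
python3 - <<'E'
from h import *
st();c=arm.camera_info("wrist");np.save("w21T.npy",c["T"]);snap("wrist","w21.png")
E
```

```text
clock: 20.0
tcp_pos: [0.4187, 0.2543, 0.1461]
eef_rot: [-0.013, 0.707, 0.013, 0.707]
ft_force: [0.7, 0.7, 0.3]
gripper_width: 0.501
clock: 20.42
tcp_pos: [0.4191, 0.2548, 0.0413]
eef_rot: [-0.013, 0.708, 0.012, 0.706]
ft_force: [-0.2, 0.2, 0.2]
gripper_width: 0.499
t20.42 tcp [0.4191 0.2548 0.0413] x [-0.002 -0.001 -1.   ] yaw_y 92.1 F [-0.2  0.2  0.2] M [ 0.05  0.01 -0.07] g 0.499 q [ 0.42  0.58  1.85 -0.    0.71 -1.18]
```

View pics/w21.png

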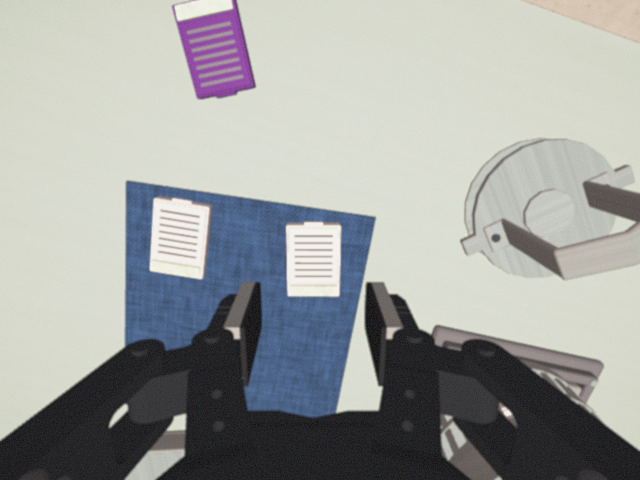

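Aligned on D (313,260). Grip, lift and carry.

```bash
python3 -m creep '[[0.5,[0,0,-0.03],0],[0.5,[0,0,-0.014],0],[0.5,[0,0,-0.003],0],[0.5,[0,0,0],0],[0.2,[0,0,0],0]]' 40; python3 -m creep '[[0.2,[0,0,0],0],[0.2,[0,0,0],0],[0.2,[0,0,0],0]]' 40;  python3 -m creep '[[0.2,[0,0,0.03],0],[0.2,[0,0,0.035],0],[0.2,[0.01,0.01,0.03],0],[0.2,[0.022,0.024,0],0],[0.2,[0.022,0.024,0],0]]' 40;  python3 -m creep '[[0.2,[0.022,0.024,0],0],[0.2,[0.022,0.024,0],0],[0.2,[0.0005,0.006,0],0],[0.2,[0,0,0],0],[0.2,[0,0,0],0]]' 40
python3 - <<'E'
from h import *
st();snap("wrist","w22.png",(160,180,480,420),2.4)
E
```

```text
clock: 20.88
tcp_pos: [0.4206, 0.2556, -0.0039]
eef_rot: [-0.013, 0.706, 0.013, 0.708]
ft_force: [-0.2, 0.9, 0.1]
gripper_width: 0.375
clock: 21.13
tcp_pos: [0.4207, 0.2556, -0.0037]
eef_rot: [-0.012, 0.706, 0.013, 0.708]
ft_force: [-1.8, -1.2, 11.1]
gripper_width: 0.305
clock: 21.55
tcp_pos: [0.4753, 0.3142, 0.0936]
eef_rot: [-0.012, 0.705, 0.013, 0.709]
ft_force: [1.0, 0.3, 0.1]
gripper_width: 0.304
clock: 21.97
tcp_pos: [0.5177, 0.3669, 0.0902]
eef_rot: [-0.013, 0.707, 0.013, 0.707]
ft_force: [-0.9, -0.8, 0.3]
gripper_width: 0.307
t21.97 tcp [0.5177 0.3669 0.0902] x [ 0. -0. -1.] yaw_y 92.1 F [-0.9 -0.8  0.3] M [-0.06  0.01 -0.02] g 0.307 q [ 0.52  0.65  1.46 -0.    1.03 -1.08]
```

View pics/w22.png

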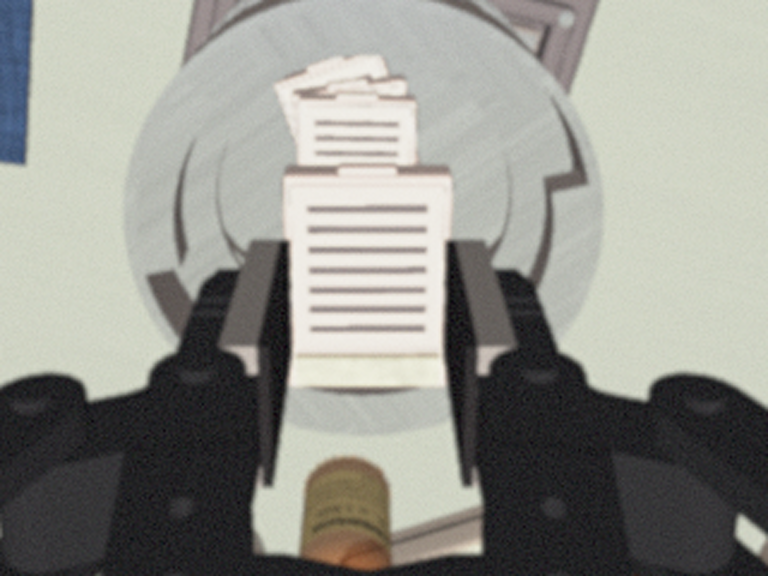

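```bash
python3 -m creep '[[0.2,[0.003,0,-0.02],0],[0.2,[0,0,-0.013],0],[0.2,[0,0,0],0],[0.46,[0,0,0],0],[0.46,[0,0,0],0]]' 40; python3 -m creep '[[0.46,[0,0,0],0],[0.46,[0,0,0.03],0],[0.46,[0,0,0.03],0],[0.46,[0,0,0.03],0]]' 40
python3 - <<'E'
from h import *
st();snap("wrist","w23.png",(120,120,520,420),2)
E
```

```text
clock: 22.43
tcp_pos: [0.5212, 0.3668, 0.0574]
eef_rot: [-0.013, 0.707, 0.013, 0.707]
ft_force: [-0.2, -0.2, 0.5]
gripper_width: 0.463
clock: 22.77
tcp_pos: [0.5209, 0.367, 0.1481]
eef_rot: [-0.013, 0.707, 0.013, 0.707]
ft_force: [-0.0, 0.1, 0.1]
gripper_width: 0.464
t22.77 tcp [0.5209 0.367  0.1481] x [-0. -0. -1.] yaw_y 92.1 F [-0.   0.1  0.1] M [-0.01 -0.01 -0.01] g 0.464 q [ 0.52  0.59  1.4   0.    1.16 -1.09]
```

View pics/w23.png

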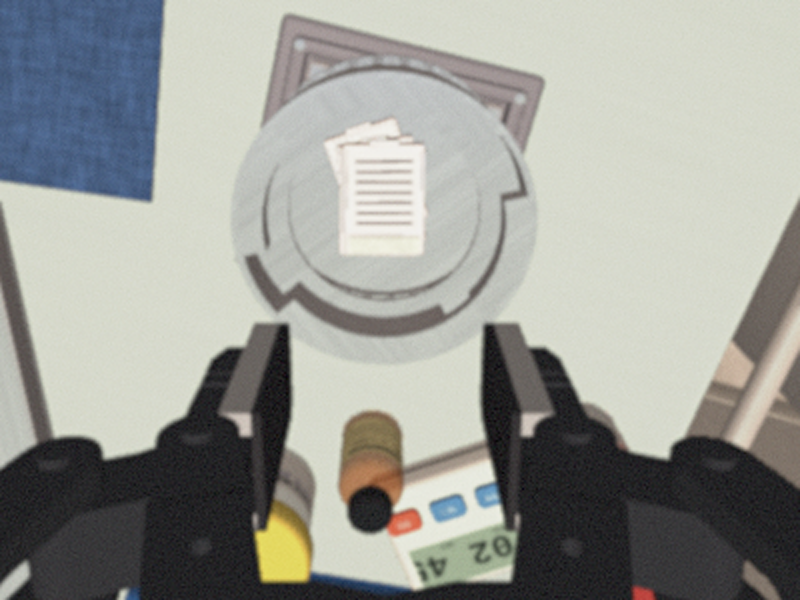

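```bash
python3 -m creep '[[0.5,[-0.0184,-0.0301,0],-0.035],[0.5,[-0.0184,-0.0301,0],-0.035],[0.5,[-0.0184,-0.0301,0],-0.035],[0.5,[-0.0184,-0.0301,0],-0.035],[0.5,[-0.0184,-0.0301,0],0]]' 40; python3 -m creep '[[0.5,[-0.0184,-0.03,-0.015],0],[0.5,[0,0,-0.03],0],[0.5,[0,0,-0.03],0],[0.5,[0,0,-0.03],0],[0.5,[0,0,0],0]]' 40
python3 - <<'E'
from h import *
st();c=arm.camera_info("wrist");np.save("w24T.npy",c["T"]);snap("wrist","w24.png")
E
```

```text
clock: 23.23
tcp_pos: [0.4282, 0.2155, 0.147]
eef_rot: [0.038, 0.706, -0.037, 0.707]
ft_force: [1.0, -0.6, 0.7]
gripper_width: 0.501
clock: 23.65
tcp_pos: [0.4091, 0.1859, 0.0384]
eef_rot: [0.036, 0.708, -0.037, 0.705]
ft_force: [-1.9, 0.2, -0.7]
gripper_width: 0.501
t23.65 tcp [0.4091 0.1859 0.0384] x [-0.004 -0.001 -1.   ] yaw_y 84.0 F [-1.9  0.2 -0.7] M [-0.08  0.01 -0.06] g 0.501 q [ 0.29  0.56  1.95 -0.    0.63 -1.17]
```

View pics/w24.png

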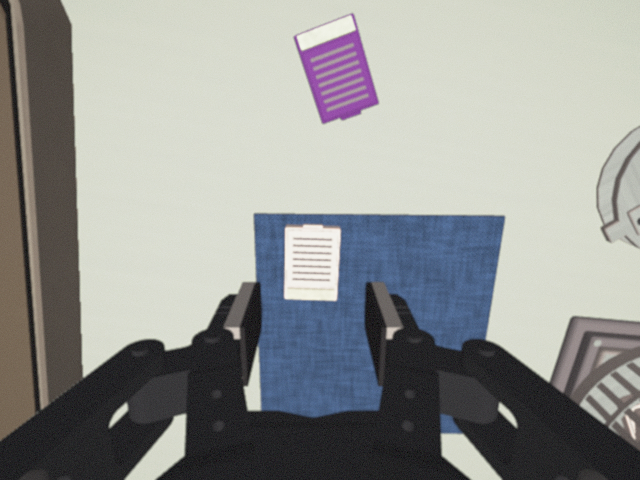

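```bash
python3 -m creep '[[0.5,[0,0,-0.03],0],[0.5,[0,0,-0.014],0],[0.5,[0,0,-0.0025],0],[0.5,[0,0,0],0],[0.2,[0,0,0],0]]' 40; python3 -m creep '[[0.2,[0,0,0],0],[0.2,[0,0,0],0],[0.2,[0,0,0],0]]' 40;  python3 -m creep '[[0.2,[0,0,0.03],0],[0.2,[0,0,0.035],0],[0.2,[0.0,0.0,0.03],0],[0.2,[0.018,0.03,0],0],[0.2,[0.018,0.03,0],0]]' 40;  python3 -m creep '[[0.2,[0.018,0.03,0],0],[0.2,[0.018,0.03,0],0],[0.2,[0.018,0.03,0],0],[0.2,[0.0175,0.0305,0],0],[0.2,[0,0,0],0]]' 40
python3 - <<'E'
from h import *
st();snap("wrist","w25.png",(160,180,480,420),2.4)
E
```

```text
clock: 24.12
tcp_pos: [0.4116, 0.187, -0.0036]
eef_rot: [0.037, 0.706, -0.036, 0.707]
ft_force: [0.5, 0.1, 0.6]
gripper_width: 0.37
clock: 24.37
tcp_pos: [0.4116, 0.187, -0.0034]
eef_rot: [0.037, 0.705, -0.036, 0.707]
ft_force: [-1.0, 1.1, 11.6]
gripper_width: 0.31
clock: 24.78
tcp_pos: [0.448, 0.2472, 0.0939]
eef_rot: [0.038, 0.705, -0.037, 0.708]
ft_force: [1.1, -1.3, -0.5]
gripper_width: 0.31
clock: 25.2
tcp_pos: [0.5216, 0.3724, 0.0922]
eef_rot: [0.037, 0.704, -0.035, 0.708]
ft_force: [-1.2, -1.4, -0.9]
gripper_width: 0.306
t25.20 tcp [0.5216 0.3724 0.0922] x [ 0.005  0.004 -1.   ] yaw_y 84.2 F [-1.2 -1.4 -0.9] M [-0.01  0.03  0.02] g 0.306 q [ 0.53  0.65  1.44  0.    1.04 -0.94]
```

View pics/w25.png

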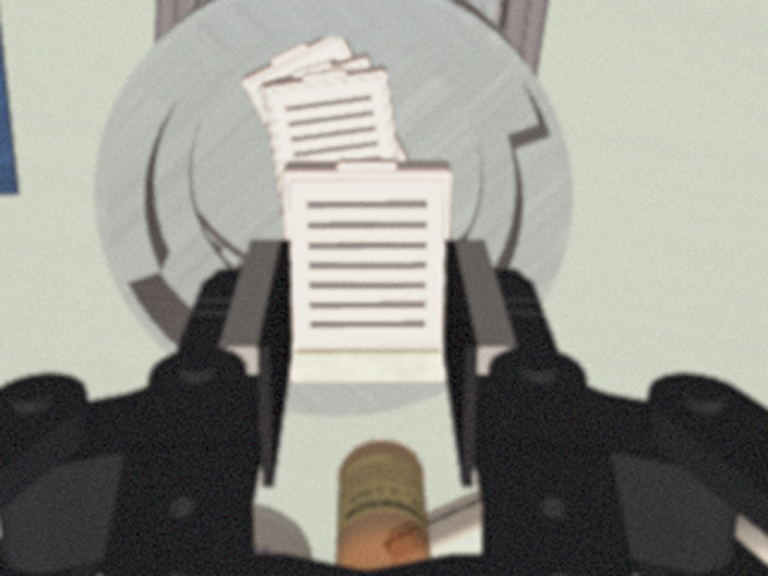

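```bash
python3 -m creep '[[0.2,[0.001,-0.001,0],0],[0.2,[0,0,-0.02],0],[0.2,[0,0,-0.013],0],[0.2,[0,0,0],0],[0.46,[0,0,0],0]]' 40; python3 -m creep '[[0.46,[0,0,0],0],[0.46,[0,0,0],0],[0.46,[0,0,0.03],0],[0.46,[0,0,0.03],0],[0.46,[0,0,0.03],0]]' 40
python3 - <<'E'
from h import *
st();snap("wrist","w26.png",(120,120,520,420),2)
E
```

```text
clock: 25.67
tcp_pos: [0.5187, 0.3651, 0.0574]
eef_rot: [0.037, 0.707, -0.037, 0.706]
ft_force: [-0.6, 0.4, 0.1]
gripper_width: 0.427
clock: 26.08
tcp_pos: [0.5191, 0.3659, 0.1487]
eef_rot: [0.037, 0.706, -0.037, 0.706]
ft_force: [0.2, 0.5, -0.1]
gripper_width: 0.462
t26.08 tcp [0.5191 0.3659 0.1487] x [-0. -0. -1.] yaw_y 84.0 F [ 0.2  0.5 -0.1] M [-0.04 -0.02  0.01] g 0.462 q [ 0.52  0.58  1.4  -0.    1.16 -0.95]
```

View pics/w26.png

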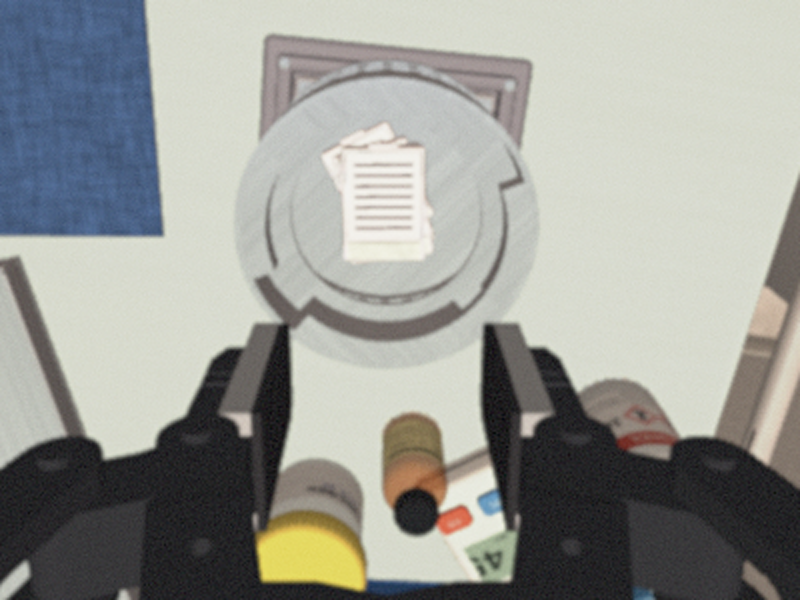

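```bash
python3 -m creep '[[0.75,[-0.0266,0.0002,0],0.119],[0.75,[-0.0266,0.0002,0],0.119],[0.75,[-0.0266,0.0002,0],0.119],[0.75,[-0.0266,0.0002,0],0.119],[0.75,[-0.0266,0.0002,0],0.119]]' 80;python3 -m creep '[[0.75,[0,0,-0.025],0],[0.75,[0,0,-0.02],0],[0.75,[0,0,0],0],[0.75,[0,0,0],0]]' 80
python3 - <<'E'
from h import *
st();c=arm.camera_info("wrist");np.save("w27T.npy",c["T"]);snap("wrist","w27.png");st()
E
```

```text
clock: 26.55
tcp_pos: [0.3852, 0.367, 0.1476]
eef_rot: [-0.174, 0.685, 0.174, 0.686]
ft_force: [-0.9, -0.3, 0.2]
gripper_width: 0.749
clock: 26.88
tcp_pos: [0.3861, 0.367, 0.1021]
eef_rot: [-0.172, 0.686, 0.172, 0.686]
ft_force: [0.2, 0.2, 0.0]
gripper_width: 0.751
t26.88 tcp [0.3861 0.367  0.1021] x [-0.001 -0.001 -1.   ] yaw_y 118.1 F [0.2 0.2 0. ] M [-0.01  0.01  0.  ] g 0.751 q [ 0.65  0.52  1.71 -0.    0.91 -1.41]
t26.93 tcp [0.3867 0.3673 0.1028] x [ 0.  0. -1.] yaw_y 118.1 F [ 0.6 -0.3  1.6] M [-0.03  0.01 -0.02] g 0.752 q [ 0.65  0.52  1.71 -0.    0.91 -1.41]
```

View pics/w27.png

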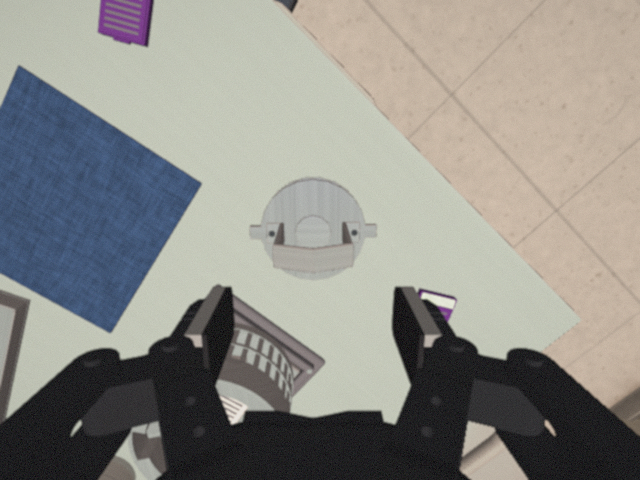

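```bash
python3 -m creep '[[0.75,[0,0,-0.035],0],[0.75,[0,0,-0.035],0],[0.75,[0,0,-0.017],0],[0.75,[0,0,0],0],[0.75,[0,0,0],0]]' 100; python3 -m creep '[[0.3,[0,0,0],0],[0.3,[0,0,0],0],[0.3,[0,0,0],0],[0.3,[0,0,0],0]]' 100
python3 - <<'E'
from h import *
st();snap("wrist","w28.png",(160,180,460,400),2.6)
E
```

```text
clock: 27.35
tcp_pos: [0.3868, 0.3673, 0.0156]
eef_rot: [-0.172, 0.686, 0.172, 0.686]
ft_force: [0.9, 0.1, 0.5]
gripper_width: 0.752
clock: 27.68
tcp_pos: [0.3871, 0.3677, 0.016]
eef_rot: [-0.172, 0.685, 0.172, 0.687]
ft_force: [0.5, 1.4, 1.6]
gripper_width: 0.504
t27.68 tcp [0.3871 0.3677 0.016 ] x [ 0.002  0.001 -1.   ] yaw_y 118.1 F [0.5 1.4 1.6] M [ 0.18 -0.23  0.02] g 0.504 q [ 0.65  0.66  1.76 -0.    0.71 -1.41]
```

View pics/w28.png

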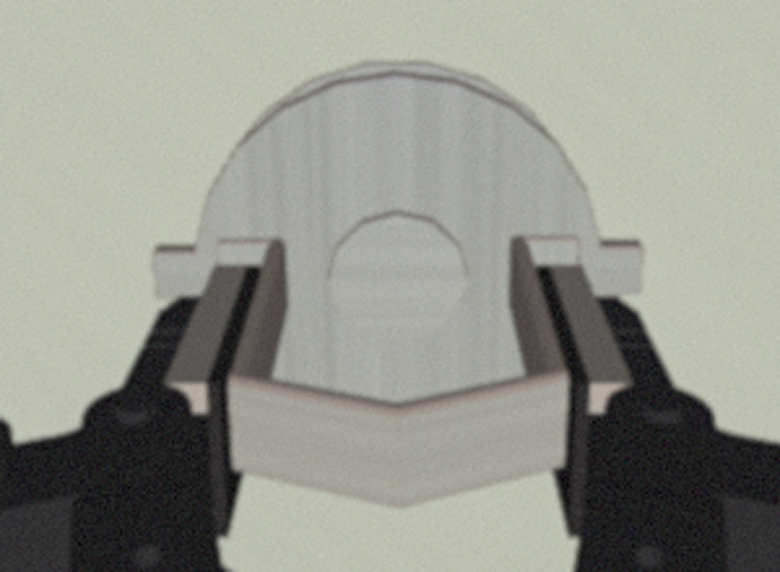

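Run:
```python
from h import *
c=arm.camera_info("wrist"); o=arm.get_obs(); 
f=lambda x,y,z:p2w("wrist",160+x/2.6,180+y/2.6,z,c)
print(f(400,273,.015),o["tcp_pos"]); a=f(180,273,.015);b=f(620,272,.015);e=b-a;print(np.linalg.norm(e),np.degrees(np.arctan2(e[1],e[0])), (a+b)/2-o["tcp_pos"])
# disc circle left/right extremes? handle gable centre at top
print(f(400,448,.066)-o["tcp_pos"])
print("w7-like lid offset", [ (p2w("wrist",160+400/2.6,180+y/2.6,z,{**c,"T":c["T"]})-o["tcp_pos"]).round(4) for y,z in[(473,.016+.0515+.002)]])
```

```text
[0.38527653 0.36691984 0.015     ] [0.38697151 0.36768294 0.01582263]
0.07446942117325919 118.25959500144278 [-0.00177864 -0.00080326 -0.00082263]
[-0.00285435 -0.00161351  0.05017737]
w7-like lid offset [array([-0.002 , -0.0012,  0.0537])]
```

```bash
python3 -m creep '[[0.3,[0,0,0.03],0],[0.3,[0,0,0.035],0],[0.3,[0,0,0.035],0],[0.3,[0.03,0,0],0],[0.3,[0.035,0,0],0]]' 100; python3 -m creep '[[0.3,[0.035,0,0],0],[0.3,[0.0325,0.0005,0],0],[0.3,[0,0,0],0],[0.3,[0,0,0],0],[0.3,[0,0,0],0]]' 100
python3 - <<'E'
from h import *
st();c=arm.camera_info("wrist");np.save("w29T.npy",c["T"]);snap("wrist","w29.png",(140,160,480,420),2.3);st()
E
```

```text
clock: 28.15
tcp_pos: [0.4511, 0.3678, 0.1176]
eef_rot: [-0.172, 0.685, 0.173, 0.687]
ft_force: [1.0, 1.4, -2.0]
gripper_width: 0.496
clock: 28.57
tcp_pos: [0.5179, 0.3673, 0.1146]
eef_rot: [-0.172, 0.686, 0.172, 0.685]
ft_force: [-1.0, 0.2, -2.4]
gripper_width: 0.499
t28.57 tcp [0.5179 0.3673 0.1146] x [-0.001 -0.001 -1.   ] yaw_y 118.1 F [-1.   0.2 -2.4] M [ 0.   -0.01  0.02] g 0.499 q [ 0.52  0.62  1.43  0.    1.09 -1.54]
t28.62 tcp [0.5176 0.3674 0.1147] x [-0.001 -0.001 -1.   ] yaw_y 118.2 F [ 0.3 -0.1 -1.4] M [ 0.01  0.   -0.01] g 0.502 q [ 0.52  0.62  1.43  0.    1.09 -1.54]
```

View pics/w29.png

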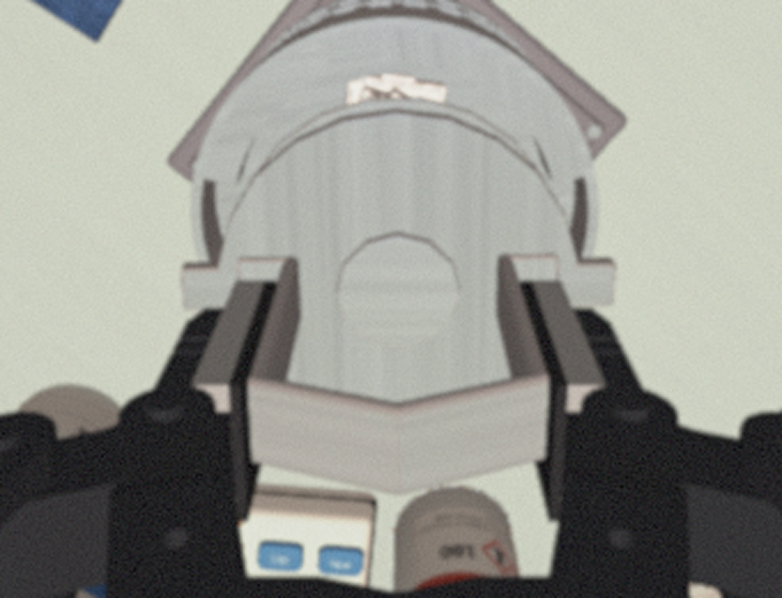

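Run:
```python
from h import *
c=dict(arm.camera_info("wrist")); c["T"]=np.load("w29T.npy"); o=arm.get_obs(); t=o["tcp_pos"]
g=lambda P:((w2p("wrist",P,c)-[140,160])*2.3).round(1)
th=np.radians(np.arange(0,360,2))
for cx,cy in[(.5173,.367),(.5173,.3685),(.519,.367),(.516,.367)]:
    A=np.array([g([cx+.048*np.cos(a),cy+.048*np.sin(a),.0745]) for a in th])
    print(cx,cy,"L",A[:,0].min(),"R",A[:,0].max(),"top",A[:,1].min())
    for a in(104,132,-76,-48): 
        r=np.radians(a); print(a,g([cx+.041*np.cos(r),cy+.041*np.sin(r),.0745]),end=' ')
    print()
f=lambda x,y,z:p2w("wrist",140+x/2.3,160+y/2.3,z,c)
print("lid centre", f(398,285,t[2]-.001), t)
```

```text
0.5173 0.367 L 194.1 R 603.5 top 14.7
104 [565.6 259.3] 132 [570.6 180.2] -76 [227.2 179.5] -48 [231.7 258.7] 
0.5173 0.3685 L 199.9 R 608.9 top 17.9
104 [570.9 262. ] 132 [576.1 183.1] -76 [233.1 182.4] -48 [237.4 261.4] 
0.519 0.367 L 191.1 R 599.6 top 21.5
104 [561.8 265.1] 132 [566.7 186.3] -76 [224.1 185.7] -48 [228.7 264.5] 
0.516 0.367 L 196.4 R 606.4 top 9.4
104 [568.4 254.8] 132 [573.5 175.5] -76 [229.6 174.8] -48 [234.  254.2] 
lid centre [0.51597436 0.36599921 0.11368622] [0.5175639  0.36743144 0.11468622]
```

```bash
python3 -m creep '[[0.3,[0.002,0.0005,-0.015],0],[0.3,[0,0,-0.015],0],[0.3,[0,0,-0.004],0],[0.3,[0,0,0],0],[0.3,[0,0,0],0]]' 100
python3 - <<'E'
from h import *
st();snap("wrist","w30.png",(140,160,480,420),2.3);snap("scene","s30.png",(180,180,380,360),4)
E
```

```text
clock: 29.03
tcp_pos: [0.5202, 0.3683, 0.0813]
eef_rot: [-0.172, 0.686, 0.172, 0.686]
ft_force: [-0.3, -0.4, -1.1]
gripper_width: 0.502
t29.03 tcp [0.5202 0.3683 0.0813] x [-0. -0. -1.] yaw_y 118.2 F [-0.3 -0.4 -1.1] M [-0.03  0.01  0.01] g 0.502 q [ 0.52  0.67  1.45  0.    1.02 -1.54]
```

View pics/w30.png

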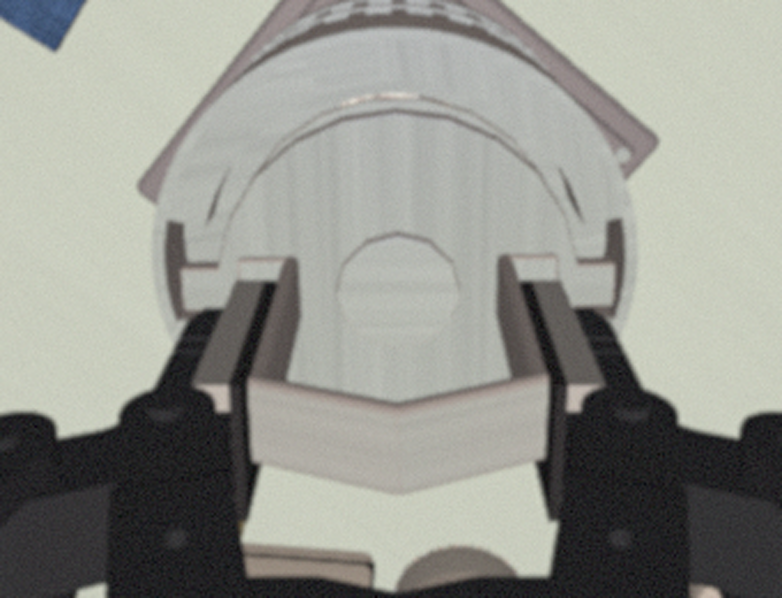

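View pics/s30.png

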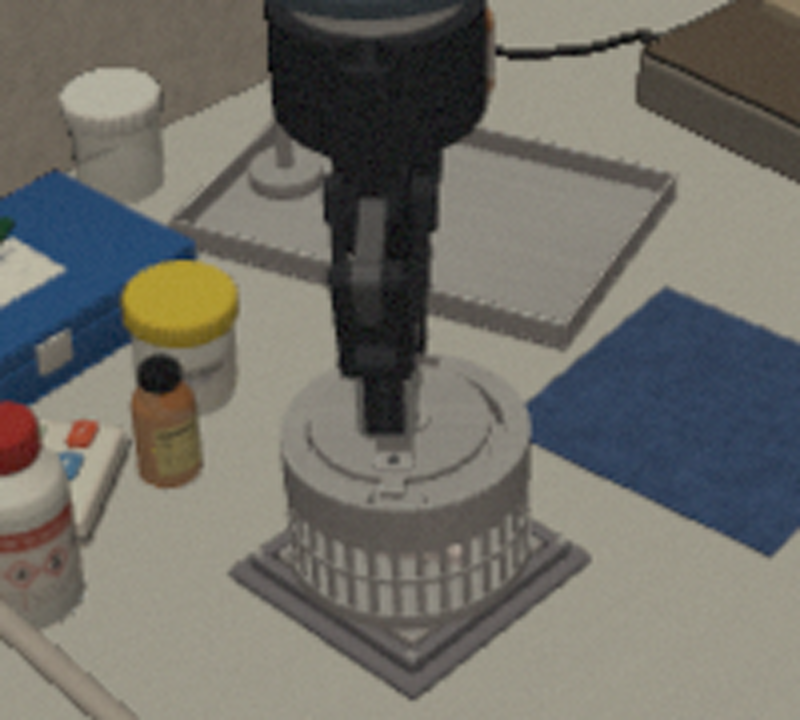

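```bash
python3 -m creep '[[0.3,[-0.0008,-0.0004,-0.003],0],[0.3,[0,0,-0.003],0],[0.3,[0,0,-0.002],0],[0.3,[0,0,0],0]]' 100;python3 -m creep '[[0.3,[0,0,-0.002],0],[0.3,[0,0,-0.002],0],[0.3,[0,0,0],0]]' 100
```

```text
clock: 29.47
tcp_pos: [0.5201, 0.3679, 0.0728]
eef_rot: [-0.172, 0.686, 0.172, 0.686]
ft_force: [-0.1, 1.2, 2.3]
gripper_width: 0.498
clock: 29.72
tcp_pos: [0.5202, 0.3679, 0.0688]
eef_rot: [-0.172, 0.686, 0.172, 0.686]
ft_force: [-1.2, 1.0, 6.4]
gripper_width: 0.496
```

```bash
python3 -m creep '[[0.3,[0,0,-0.002],0],[0.3,[0,0,0],0],[0.3,[0,0,0],0]]' 100
python3 - <<'E'
from h import *
st();snap("wrist","w31.png",(140,160,480,420),2.3)
E
```

```text
clock: 29.97
tcp_pos: [0.5202, 0.3679, 0.0672]
eef_rot: [-0.172, 0.686, 0.172, 0.686]
ft_force: [-1.8, 0.2, 8.4]
gripper_width: 0.502
t29.97 tcp [0.5202 0.3679 0.0672] x [ 0.  0. -1.] yaw_y 118.1 F [-1.8  0.2  8.4] M [0.1  0.29 0.04] g 0.502 q [ 0.52  0.68  1.47  0.    0.99 -1.54]
```

View pics/w31.png

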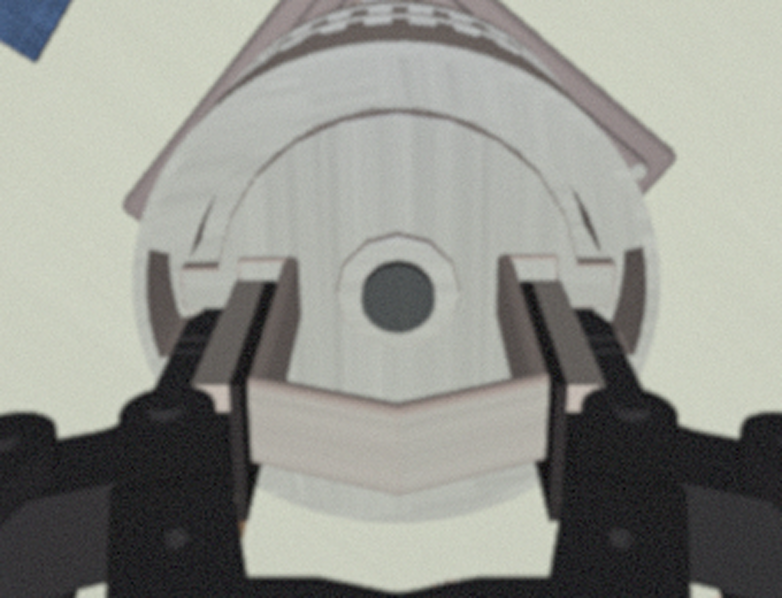

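```bash
python3 -m creep '[[0.3,[0,0,-0.0003],-0.1],[0.3,[0,0,0],-0.1],[0.3,[0,0,0],-0.118],[0.3,[0,0,0],-0.118],[0.3,[0,0,0],-0.118]]' 100
python3 - <<'E'
from h import *
st()
E
```

```text
clock: 30.43
tcp_pos: [0.5204, 0.3679, 0.067]
eef_rot: [0.024, 0.706, -0.024, 0.707]
ft_force: [-1.8, -0.5, 8.7]
gripper_width: 0.503
t30.43 tcp [0.5204 0.3679 0.067 ] x [ 0.001  0.    -1.   ] yaw_y 86.1 F [-1.8 -0.5  8.7] M [0.06 0.15 0.18] g 0.503 q [ 0.52  0.68  1.47 -0.    0.99 -0.98]
```

```bash
python3 -m creep '[[0.3,[0,0,0],-0.118],[0.3,[0,0,0],-0.118],[0.3,[0,0,0],-0.118],[0.3,[0,0,0],-0.118],[0.3,[0,0,0],-0.118]]' 100;python3 -m creep '[[0.3,[0,0,0],-0.118],[0.3,[0,0,0],-0.118],[0.3,[0,0,0],-0.02],[0.3,[0,0,0],0],[0.3,[0,0,0],0]]' 100
python3 - <<'E'
from h import *
st();snap("wrist","w32.png",(140,160,480,420),2.3)
E
```

```text
clock: 30.85
tcp_pos: [0.5203, 0.3679, 0.067]
eef_rot: [0.229, 0.669, -0.228, 0.669]
ft_force: [-0.8, -0.3, 9.0]
gripper_width: 0.501
clock: 31.27
tcp_pos: [0.5202, 0.3679, 0.067]
eef_rot: [0.311, 0.635, -0.31, 0.635]
ft_force: [-2.4, -0.4, 8.3]
gripper_width: 0.503
t31.27 tcp [0.5202 0.3679 0.067 ] x [ 0.001  0.    -1.   ] yaw_y 37.9 F [-2.4 -0.4  8.3] M [-0.01  0.19 -0.2 ] g 0.503 q [ 0.52  0.68  1.47 -0.    0.99 -0.14]
```

View pics/w32.png

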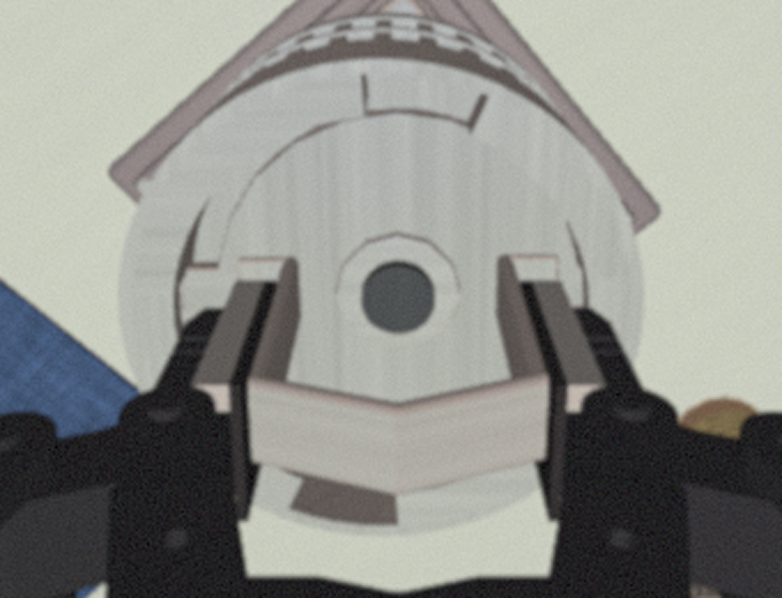

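```bash
python3 -m creep '[[0.3,[0,0,0.002],0],[0.3,[0,0,0.002],0],[0.3,[0,0,0],0]]' 100;python3 -m creep '[[0.3,[0,0,0.001],0],[0.3,[0,0,0.0005],0],[0.3,[0,0,0],0],[0.3,[0,0,0],0]]' 100
python3 - <<'E'
from h import *
st();snap("wrist","w33.png",(140,160,480,420),2.3)
E
```

```text
clock: 31.57
tcp_pos: [0.5202, 0.3677, 0.071]
eef_rot: [0.31, 0.635, -0.31, 0.636]
ft_force: [-1.1, -1.2, 8.2]
gripper_width: 0.504
clock: 31.9
tcp_pos: [0.5199, 0.3676, 0.0718]
eef_rot: [0.31, 0.635, -0.311, 0.635]
ft_force: [1.7, -1.4, -2.3]
gripper_width: 0.501
t31.90 tcp [0.5199 0.3676 0.0718] x [-0. -0. -1.] yaw_y 37.9 F [ 1.7 -1.4 -2.3] M [-0.08 -0.2   0.04] g 0.501 q [ 0.52  0.68  1.46 -0.    1.   -0.14]
```

View pics/w33.png

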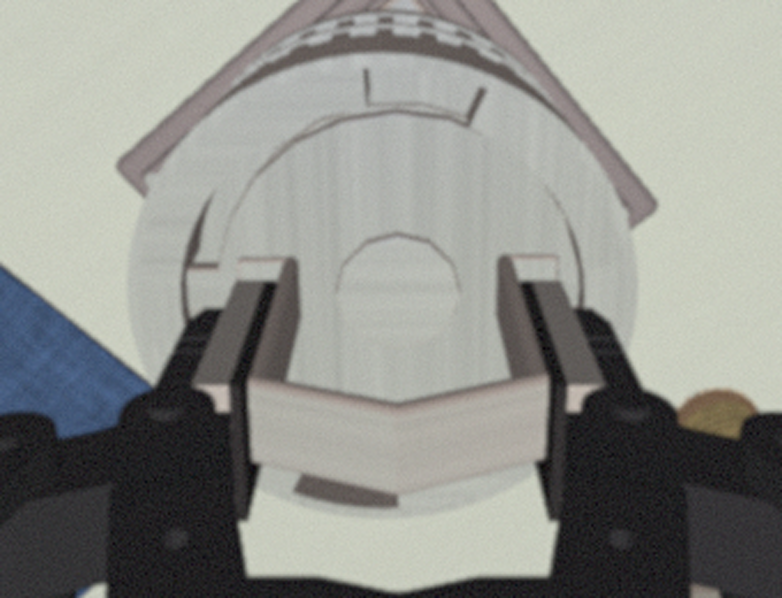

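```bash
python3 -m creep '[[0.7,[0,0,0],0],[0.7,[0,0,0],0],[0.7,[0,0,0],0],[0.7,[0,0,0.035],0],[0.7,[0,0,0.035],0]]' 100;python3 -m creep '[[0.7,[-0.004,-0.002,0.03],0],[0.7,[0,0,0],0],[0.7,[0,0,0],0]]' 100
python3 - <<'E'
from h import *
st();c=arm.camera_info("wrist");np.save("w34T.npy",c["T"]);snap("wrist","w34.png",(200,80,420,280),3.5);snap("scene","s34.png",(200,220,360,340),5)
E
```

```text
clock: 32.37
tcp_pos: [0.5187, 0.3671, 0.1413]
eef_rot: [0.309, 0.636, -0.312, 0.634]
ft_force: [1.0, 0.6, 0.0]
gripper_width: 0.704
clock: 32.62
tcp_pos: [0.5166, 0.3662, 0.174]
eef_rot: [0.311, 0.635, -0.309, 0.636]
ft_force: [0.3, 0.2, 0.2]
gripper_width: 0.698
t32.62 tcp [0.5166 0.3662 0.174 ] x [ 0.003  0.002 -1.   ] yaw_y 37.9 F [0.3 0.2 0.2] M [0.01 0.   0.03] g 0.698 q [ 0.52  0.55  1.39  0.    1.2  -0.14]
```

View pics/w34.png

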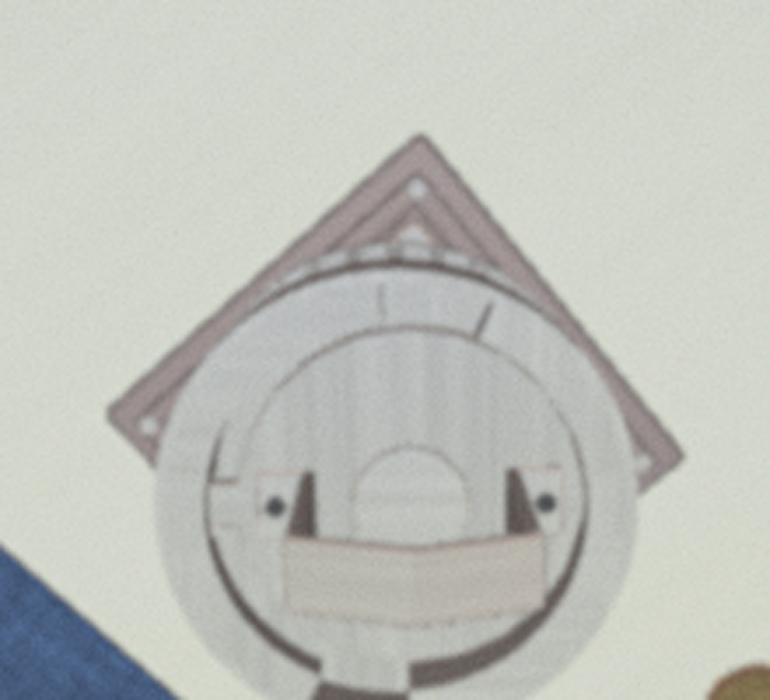

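View pics/s34.png

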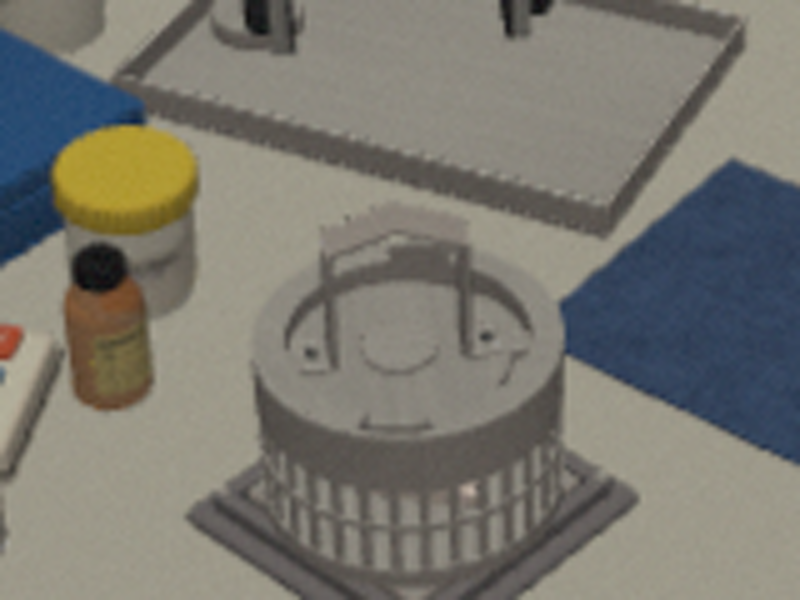

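Run:
```python
from h import *
c=dict(arm.camera_info("wrist")); c["T"]=np.load("w34T.npy")
f=lambda p,z: p2w("wrist",200+p[0]/3.5,80+p[1]/3.5,z,c)
for z,a,b in[(.0695,(275,506),(545,503)),(.118,(287,575),(545,573)),(.0105,(108,412),(685,457))]:
  a,b=f(a,z),f(b,z);e=b-a;print((a+b)/2,np.linalg.norm(e),np.degrees(np.arctan2(e[1],e[0])))
print(f((395,490),.0745))
```

```text
[0.51988866 0.36844848 0.0695    ] 0.0543739671315049 38.543458147195835
[0.51885534 0.37022663 0.118     ] 0.042774460797723214 38.339079344582636
[0.51788043 0.36773998 0.0105    ] 0.14123271322451184 33.32434926366945
[0.51477334 0.3700645  0.0745    ]
```

```bash
python3 -m creep '[[0.75,[0.003,0.004,-0.03],0],[0.75,[0,0,-0.035],0],[0.75,[0,0,-0.03],0],[0.75,[0,0,-0.007],0],[0.75,[0,0,0],0]]' 100
python3 - <<'E'
from h import *
st();snap("wrist","w35.png",(140,160,480,420),2.3)
E
```

```text
clock: 33.13
tcp_pos: [0.5172, 0.3687, 0.0672]
eef_rot: [0.309, 0.637, -0.312, 0.634]
ft_force: [0.8, -0.0, 0.0]
gripper_width: 0.752
t33.13 tcp [0.5172 0.3687 0.0672] x [-0.005 -0.003 -1.   ] yaw_y 37.9 F [ 0.8 -0.   0. ] M [0.01 0.01 0.03] g 0.752 q [ 0.53  0.68  1.47 -0.    1.   -0.14]
```

View pics/w35.png

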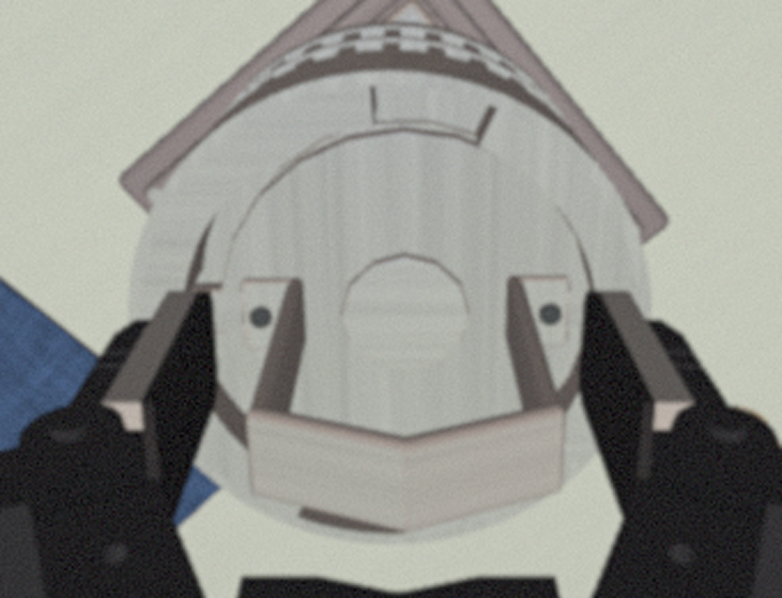

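```bash
python3 -m creep '[[0.3,[0.0,0,0.001],0],[0.3,[0,0,0],0],[0.3,[0,0,0],0],[0.3,[0,0,0],0],[0.3,[0,0,0],0]]' 110
python3 - <<'E'
from h import *
st();snap("wrist","w36.png",(140,160,480,420),2.3)
E
```

```text
clock: 33.6
tcp_pos: [0.5196, 0.3699, 0.0727]
eef_rot: [0.311, 0.635, -0.31, 0.636]
ft_force: [-2.3, -2.7, 8.0]
gripper_width: 0.497
t33.60 tcp [0.5196 0.3699 0.0727] x [ 0.002  0.001 -1.   ] yaw_y 37.9 F [-2.3 -2.7  8. ] M [-0.48  0.23  0.02] g 0.497 q [ 0.53  0.68  1.46 -0.    1.   -0.14]
```

View pics/w36.png

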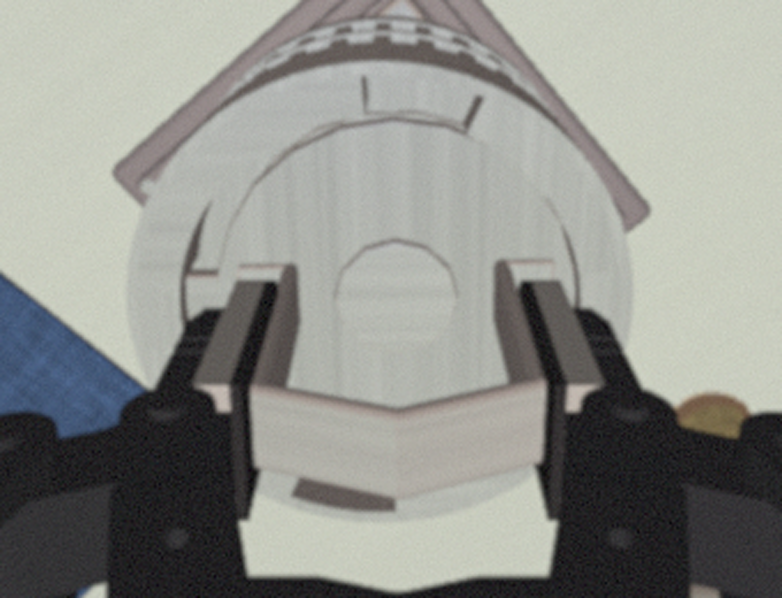

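```bash
python3 -m creep '[[0.3,[0.0,0,0.002],0],[0.3,[0,0,0.001],0],[0.3,[0,0,0],0]]' 110;  python3 -m creep '[[0.3,[0.0,0,0.002],0],[0.3,[0,0,0.002],0],[0.3,[0,0,0.002],0],[0.3,[0,0,0],0]]' 110
```

```text
clock: 33.9
tcp_pos: [0.5189, 0.3698, 0.0744]
eef_rot: [0.31, 0.635, -0.31, 0.635]
ft_force: [0.7, -0.1, -7.2]
gripper_width: 0.498
clock: 34.23
tcp_pos: [0.5191, 0.3698, 0.0805]
eef_rot: [0.31, 0.635, -0.31, 0.635]
ft_force: [0.5, -0.0, -7.8]
gripper_width: 0.499
```

```bash
python3 -m creep '[[0.3,[0,0,0.01],0],[0.3,[0,0,0.02],0],[0.3,[0,0,0.025],0],[0.3,[0,0,0.02],0],[0.3,[0,0,0.01],0]]' 110;  python3 -m creep '[[0.3,[0,-0.012,0],0.08],[0.3,[0,-0.025,0],0.11],[0.3,[0,-0.03,0],0.11],[0.3,[0,-0.03,0],0.11],[0.3,[0,-0.03,0],0.11]]' 110;  python3 -m creep '[[0.3,[0,-0.03,0],0.11],[0.3,[0,-0.03,0],0.11],[0.3,[0,-0.02,0],0.11],[0.3,[0,-0.01,0],0.1],[0.3,[0,0,0],0.045]]' 110; python3 -m creep '[[0.3,[0,0,0],0],[0.3,[0,0,0],0]]' 110
python3 - <<'E'
from h import *
st();c=arm.camera_info("wrist");np.save("w37T.npy",c["T"]);snap("wrist","w37.png");snap("scene","s37.png",(160,100,400,280),3.3);st()
E
```

```text
clock: 34.65
tcp_pos: [0.5199, 0.3703, 0.1684]
eef_rot: [0.311, 0.635, -0.309, 0.636]
ft_force: [0.6, -0.7, -8.0]
gripper_width: 0.501
clock: 35.07
tcp_pos: [0.5184, 0.2415, 0.165]
eef_rot: [0.134, 0.694, -0.135, 0.694]
ft_force: [1.4, -0.8, -8.5]
gripper_width: 0.5
clock: 35.48
tcp_pos: [0.5187, 0.1504, 0.1651]
eef_rot: [-0.032, 0.707, 0.032, 0.706]
ft_force: [0.6, -0.4, -8.1]
gripper_width: 0.502
clock: 35.65
tcp_pos: [0.5189, 0.1528, 0.1651]
eef_rot: [-0.03, 0.707, 0.03, 0.706]
ft_force: [0.9, 0.2, -7.7]
gripper_width: 0.498
t35.65 tcp [0.5189 0.1528 0.1651] x [-0.  0. -1.] yaw_y 94.8 F [ 0.9  0.2 -7.7] M [ 0.03  0.02 -0.03] g 0.498 q [ 0.18  0.44  1.62  0.    1.07 -1.48]
t35.75 tcp [0.5189 0.1531 0.1651] x [-0.  0. -1.] yaw_y 94.9 F [ 0.5 -0.1 -8.3] M [ 0.03 -0.02  0.04] g 0.498 q [ 0.18  0.44  1.62  0.    1.07 -1.48]
```

View pics/w37.png

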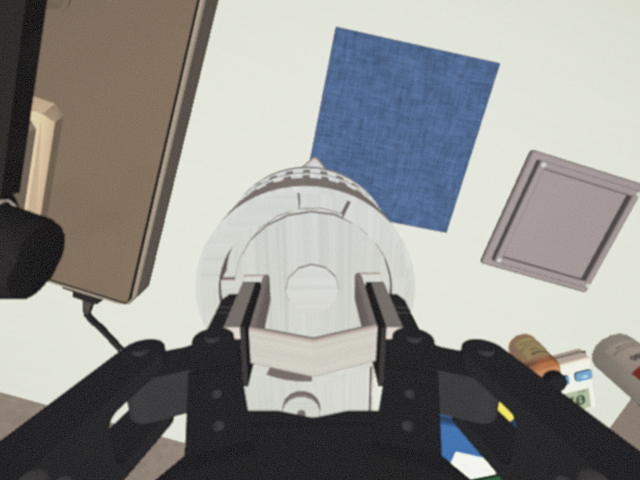

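View pics/s37.png

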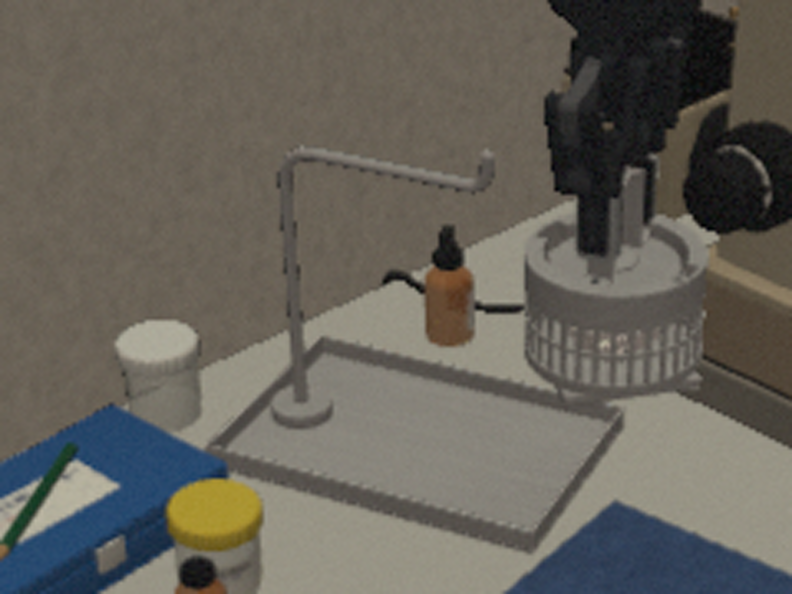

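Run:
```python
from h import *
im=arm.snapshot("scene")[:,:,::-1]; cv2.imwrite("pics/s38.png",cv2.resize(im[130:200,235:335],None,fx=7,fy=7,interpolation=cv2.INTER_CUBIC))
im=arm.snapshot("top")[:,:,::-1]; cv2.imwrite("pics/t38.png",cv2.resize(im[95:195,375:475],None,fx=6,fy=6,interpolation=cv2.INTER_CUBIC))
```

```text
(no output)
```

View pics/s38.png

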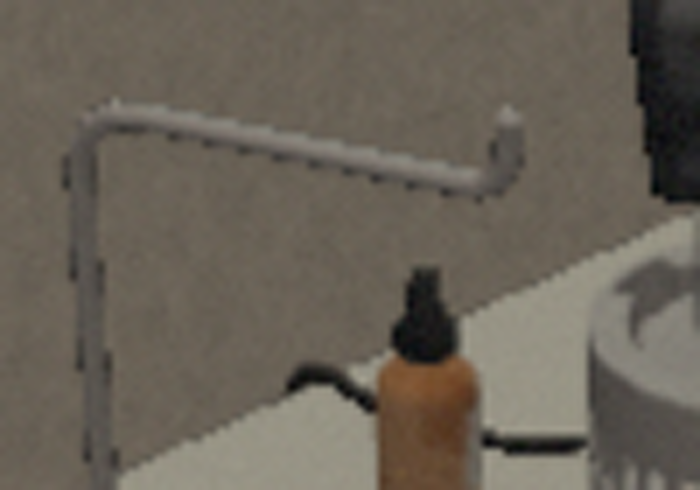

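View pics/t38.png

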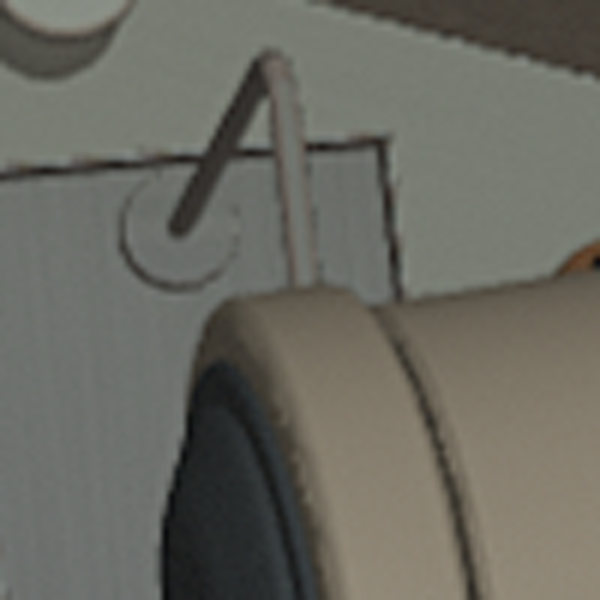

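Run:
```python
from h import *
im=cv2.imread("pics/top0.png"); cv2.imwrite("pics/t39.png",cv2.resize(im[95:195,375:475],None,fx=6,fy=6,interpolation=cv2.INTER_CUBIC))
```

```text
(no output)
```

View pics/t39.png

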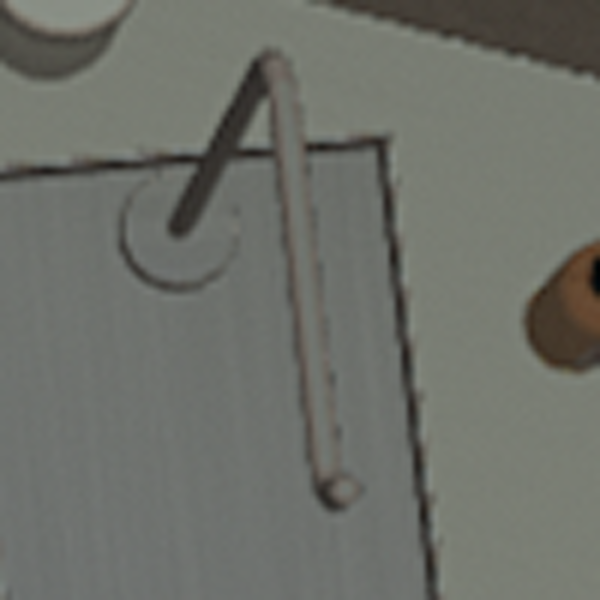

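Run:
```python
from h import *
from scipy.optimize import least_squares
ct,cs=arm.camera_info("top"),arm.camera_info("scene")
obs=[("top",-.0325,.203,(432.2,176.5)),("top",.092,.181,(420.8,105.8)),("top",.092,.004,(404.7,133.3)),("scene",-.0325,.202,(307.7,146.6)),("scene",.092,.182,(248.5,147))]
def P(p,x,z): return [p[0]+x*np.cos(p[2]),p[1]+x*np.sin(p[2]),z]
def r(p,sel): return np.concatenate([w2p(n,P(p,x,z),ct if n=="top" else cs)-np.array(u) for n,x,z,u in obs if n in sel])
for sel in(["top"],["scene"],["top","scene"]):
    s=least_squares(r,[.63,.15,.09],args=(sel,)); print(sel,s.x[:2].round(4),np.degrees(s.x[2]).round(2),s.fun.round(1))
# consistency: where do cameras see the lid handle currently? 
print(arm.get_obs()["tcp_pos"])
```

```text
['top'] [0.6307 0.1484] 5.7 [ 0.   0.1  0.4 -2.  -0.5  2.3]
['scene'] [0.6291 0.1528] 5.81 [ 1.1  1.1 -1.1 -1.4]
['top', 'scene'] [0.6308 0.149 ] 5.63 [-0.4  0.   0.  -2.1 -0.8  2.2  1.3  0.1 -0.6 -2.5]
[0.51889346 0.15317266 0.16503088]
```

```bash
python3 -m creep '[[0.3,[0,-0.006,0],0.01],[0.3,[0,-0.007,0],0],[0.3,[0.015,0.0015,0],0],[0.3,[0.02,0.002,0],0],[0.3,[0.01,0.001,0],0]]' 110; python3 -m creep '[[0.3,[0.005,0.0005,0],0],[0.3,[0,0,0],0]]' 110
python3 - <<'E'
from h import *
st();snap("scene","s40.png",(220,90,380,210),5);snap("wrist","w40.png")
E
```

```text
clock: 36.27
tcp_pos: [0.566, 0.1437, 0.1653]
eef_rot: [-0.034, 0.706, 0.034, 0.707]
ft_force: [-0.4, 0.8, -7.5]
gripper_width: 0.496
clock: 36.43
tcp_pos: [0.5696, 0.1444, 0.1648]
eef_rot: [-0.034, 0.706, 0.034, 0.706]
ft_force: [0.6, -0.1, -8.6]
gripper_width: 0.499
t36.43 tcp [0.5696 0.1444 0.1648] x [ 0. -0. -1.] yaw_y 95.5 F [ 0.6 -0.1 -8.6] M [ 0.08  0.03 -0.02] g 0.499 q [ 0.15  0.5   1.51 -0.    1.13 -1.52]
```

View pics/s40.png

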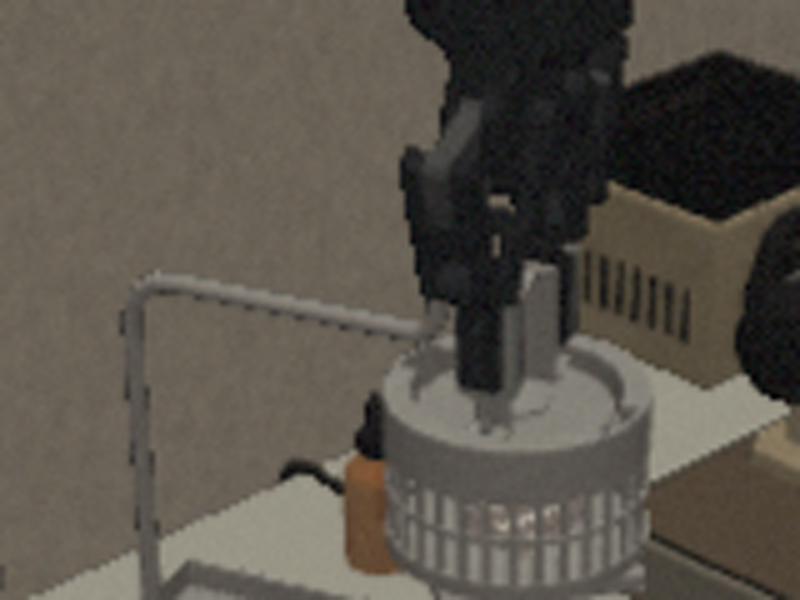

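View pics/w40.png

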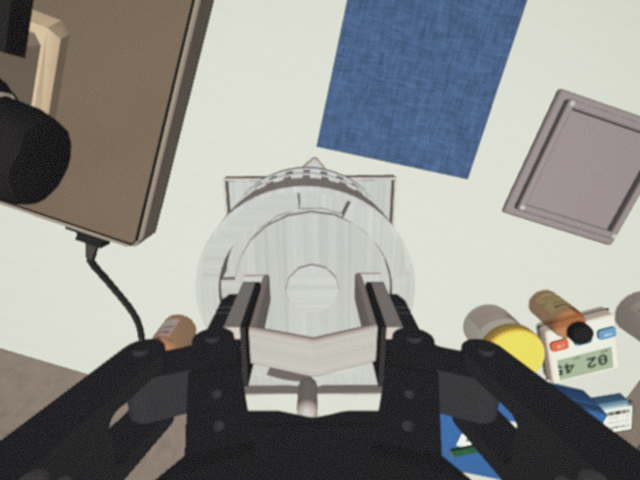

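Run:
```python
from h import *
c=arm.camera_info("wrist"); snap("wrist","w41.png",(230,300,400,420),4.5)
for s in [(.631,.149),(.6335,.1515)]:
    for x in(-.026,-.039): print(s,x,w2p("wrist",[s[0]+x*.995,s[1]+x*.099,.203],c),w2p("scene",[s[0]+x*.995,s[1]+x*.099,.203]))
```

```text
(0.631, 0.149) -0.026 [308.71889136 426.06701613] [305.56402277 145.51238733]
(0.631, 0.149) -0.039 [308.50211111 397.01882196] [312.29379423 146.84257093]
(0.6335, 0.1515) -0.026 [314.7711496  431.96468458] [303.60812035 145.72899349]
(0.6335, 0.1515) -0.039 [314.72182186 403.24615319] [310.3347785  147.06120945]
```

View pics/w41.png

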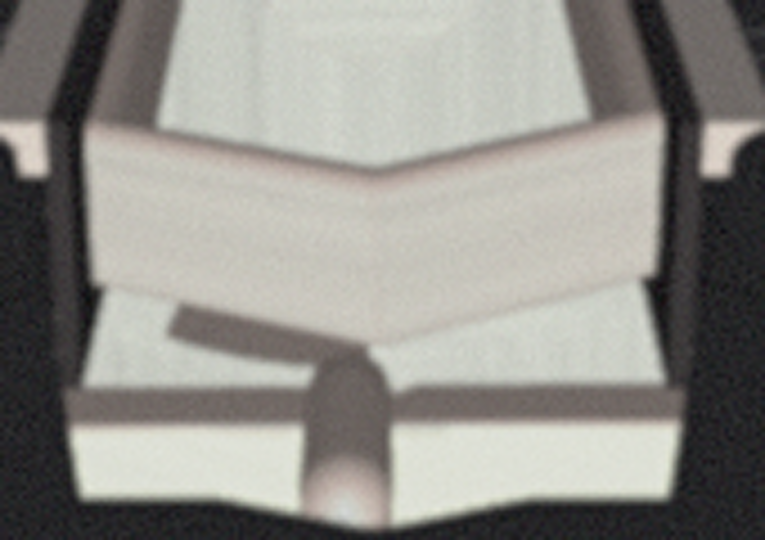

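```bash
python3 -m creep '[[0.3,[0,-0.002,0.0015],0],[0.3,[0.008,0.0008,0],0],[0.3,[0.01,0.001,0],0],[0.3,[0.005,0.0005,0],0],[0.3,[0,0,0],0]]' 110
python3 - <<'E'
from h import *
st();snap("scene","s42.png",(220,90,380,210),5);snap("wrist","w42.png",(230,240,400,420),3.3)
E
```

```text
clock: 37.0
tcp_pos: [0.5932, 0.1451, 0.1667]
eef_rot: [-0.034, 0.706, 0.034, 0.707]
ft_force: [-0.2, -1.4, -6.9]
gripper_width: 0.498
t37.00 tcp [0.5932 0.1451 0.1667] x [ 0.001  0.    -1.   ] yaw_y 95.5 F [-0.2 -1.4 -6.9] M [-0.   -0.02  0.04] g 0.498 q [ 0.14  0.53  1.45 -0.    1.16 -1.52]
```

View pics/w42.png

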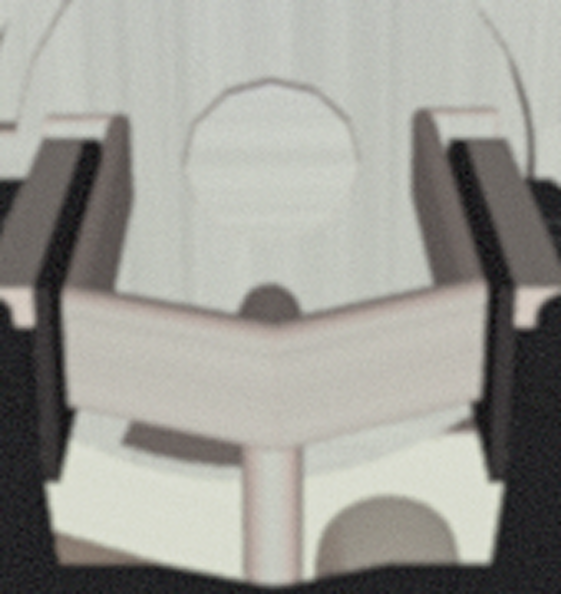

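View pics/s42.png

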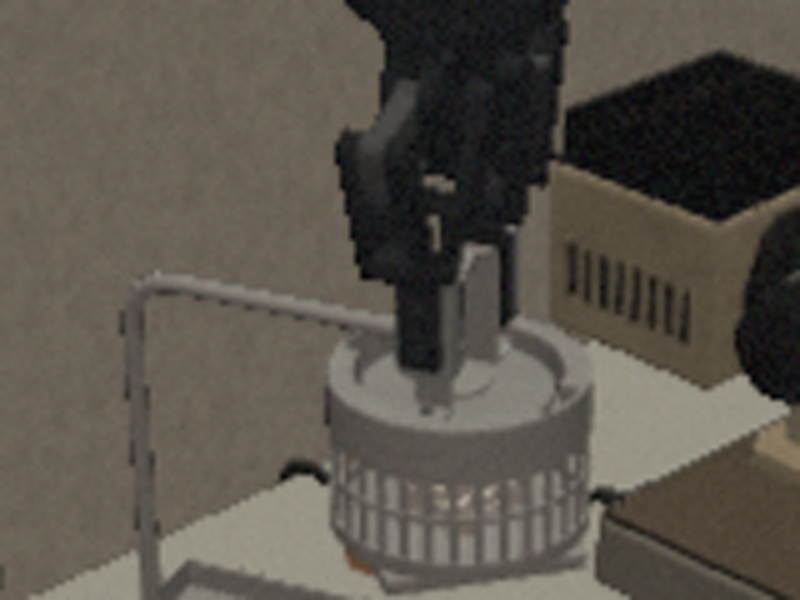

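```bash
python3 -m creep '[[0.3,[0.01,0.001,0],0],[0.3,[0.012,0.0012,0],0],[0.3,[0.01,0.001,0],0],[0.3,[0.006,0.0006,0],0],[0.3,[0,0,0],0]]' 110
python3 - <<'E'
from h import *
st();snap("wrist","w43.png",(200,200,430,420),2.7)
E
```

```text
clock: 37.52
tcp_pos: [0.6306, 0.1489, 0.1665]
eef_rot: [-0.034, 0.706, 0.034, 0.706]
ft_force: [-0.5, 1.1, -7.9]
gripper_width: 0.495
t37.52 tcp [0.6306 0.1489 0.1665] x [ 0.  0. -1.] yaw_y 95.5 F [-0.5  1.1 -7.9] M [ 0.03 -0.02  0.01] g 0.495 q [ 0.14  0.58  1.35 -0.    1.21 -1.53]
```

View pics/w43.png

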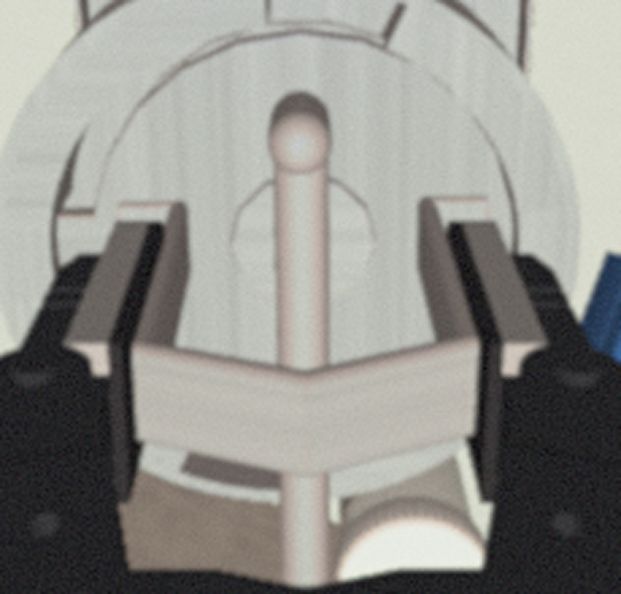

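```bash
python3 -m creep '[[0.3,[0,-0.0008,-0.008],0],[0.3,[0,0,-0.01],0],[0.3,[0,0,-0.005],0],[0.3,[0,0,0],0]]' 110;python3 -m creep '[[0.3,[0,0,-0.002],0],[0.3,[0,0,-0.001],0],[0.3,[0,0,0],0]]' 110
```

```text
clock: 37.9
tcp_pos: [0.6285, 0.1478, 0.1415]
eef_rot: [-0.034, 0.707, 0.034, 0.705]
ft_force: [0.8, -0.9, -8.2]
gripper_width: 0.497
clock: 38.15
tcp_pos: [0.63, 0.1481, 0.1406]
eef_rot: [-0.034, 0.706, 0.034, 0.706]
ft_force: [0.6, 0.2, -8.6]
gripper_width: 0.493
```

```bash
python3 -m creep '[[0.3,[0,0,-0.001],0],[0.3,[0,0,0],0]]' 110;python3 -m creep '[[0.3,[0,0,-0.001],0],[0.3,[0,0,0],0]]' 110; python3 -m creep '[[0.3,[0,0,-0.001],0],[0.3,[0,0,0],0]]' 110
```

```text
clock: 38.32
tcp_pos: [0.6301, 0.1481, 0.1397]
eef_rot: [-0.034, 0.706, 0.034, 0.706]
ft_force: [0.4, -0.0, -8.1]
gripper_width: 0.495
clock: 38.48
tcp_pos: [0.6301, 0.1481, 0.1387]
eef_rot: [-0.034, 0.706, 0.034, 0.706]
ft_force: [-0.2, 0.4, -6.8]
gripper_width: 0.495
clock: 38.65
tcp_pos: [0.6303, 0.1481, 0.1385]
eef_rot: [-0.034, 0.706, 0.034, 0.707]
ft_force: [-3.2, -0.4, 3.2]
gripper_width: 0.498
```

```bash
python3 -m creep '[[0.3,[0,0,0.0003],0],[0.3,[0,0,0],0],[0.55,[0,0,0],0],[0.62,[0,0,0],0],[0.7,[0,0,0],0]]' 110; python3 -m creep '[[0.72,[0,0,0],0],[0.72,[0,0,0],0]]' 110
python3 - <<'E'
from h import *
st();snap("wrist","w44.png",(170,180,460,420),2.6);snap("scene","s44.png",(200,90,360,210),5)
E
```

```text
clock: 39.07
tcp_pos: [0.6303, 0.1481, 0.138]
eef_rot: [-0.034, 0.706, 0.034, 0.706]
ft_force: [-0.0, -0.6, -0.6]
gripper_width: 0.695
clock: 39.23
tcp_pos: [0.6301, 0.1481, 0.1379]
eef_rot: [-0.034, 0.706, 0.034, 0.706]
ft_force: [0.3, -0.2, 0.1]
gripper_width: 0.72
t39.23 tcp [0.6301 0.1481 0.1379] x [ 0.  0. -1.] yaw_y 95.5 F [ 0.3 -0.2  0.1] M [-0.06 -0.02 -0.02] g 0.720 q [ 0.14  0.61  1.38  0.    1.15 -1.53]
```

View pics/w44.png

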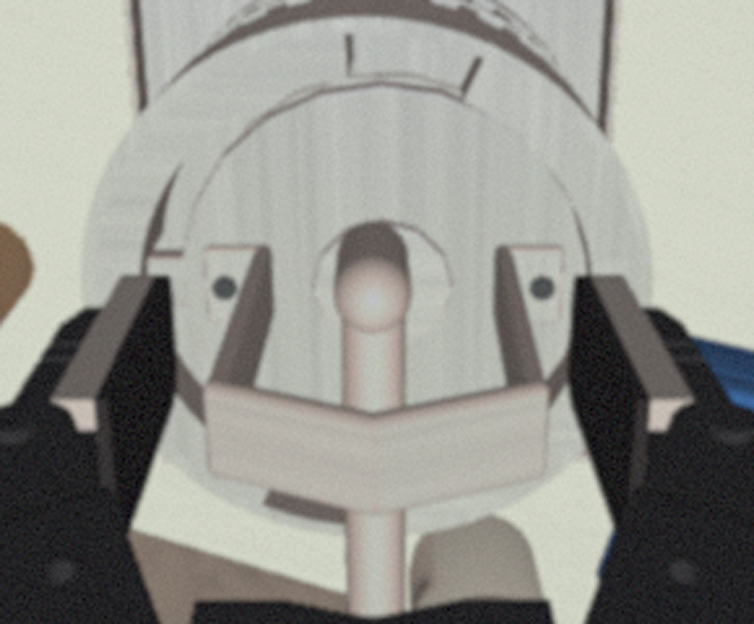

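View pics/s44.png

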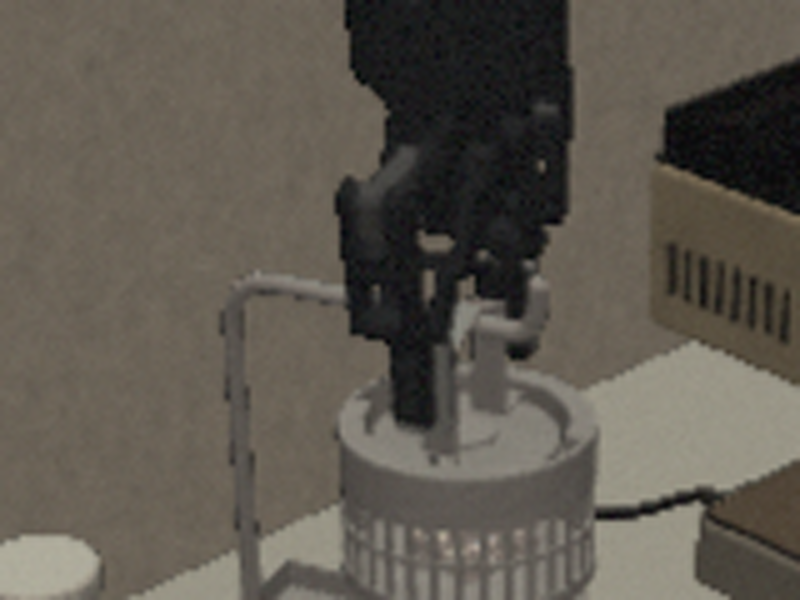

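```bash
python3 -m creep '[[0.78,[0,0,0],0],[0.78,[0,0,0.01],0],[0.78,[0,0,0.02],0],[0.78,[0,0,0.03],0],[0.78,[0,0,0.035],0]]'; python3 -m creep '[[0.78,[0,0,0.035],0],[0.78,[-0.02,0,0.02],0],[0.78,[-0.035,0,0],0],[0.78,[-0.035,0,0],0],[0.78,[0,0,0],0]]'
python3 - <<'E'
from h import *
st();snap("wrist","w45.png");snap("scene","s45.png",(200,110,360,230),5)
for q in("basket","handle","lid"): print(q,[(np.round(d["at"],3),round(d["p"],2)) for d in arm.look_for("scene",q)][:2])
E
```

```text
clock: 39.75
tcp_pos: [0.6291, 0.1479, 0.2334]
eef_rot: [-0.034, 0.707, 0.034, 0.705]
ft_force: [0.7, 0.2, -0.5]
gripper_width: 0.778
clock: 40.17
tcp_pos: [0.5341, 0.148, 0.2888]
eef_rot: [-0.034, 0.707, 0.034, 0.705]
ft_force: [2.1, 0.8, 1.1]
gripper_width: 0.776
t40.17 tcp [0.5341 0.148  0.2888] x [-0.003 -0.    -1.   ] yaw_y 95.6 F [2.1 0.8 1.1] M [ 0.03 -0.03 -0.03] g 0.776 q [ 0.16  0.34  1.42  0.    1.39 -1.51]
basket [(array([0.618, 0.174, 0.118]), 0.66)]
handle [(array([0.631, 0.155, 0.138]), 0.72)]
lid [(array([0.623, 0.15 , 0.137]), 0.85)]
```

View pics/s45.png

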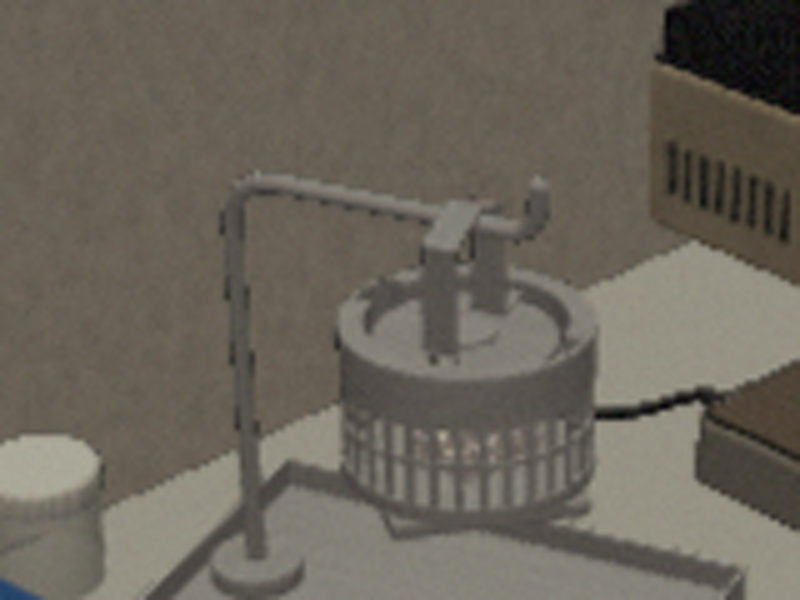

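View pics/w45.png

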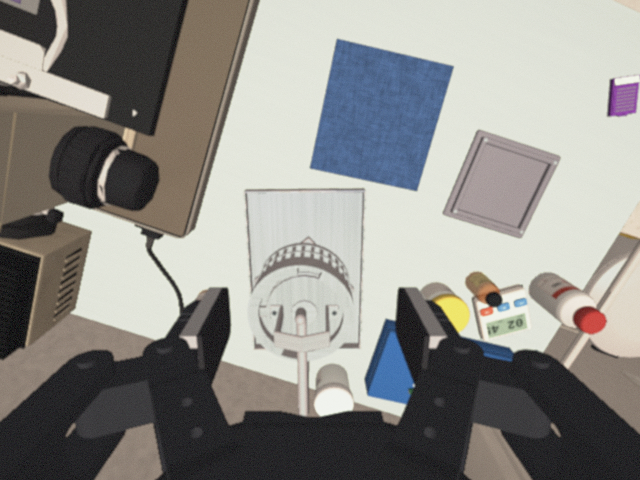

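```bash
python3 -m creep '[[0.78,[0,0,0],0],[0.78,[0,0,0],0],[0.78,[0,0,0],0],[0.78,[0,0,0],0],[0.78,[0,0,0],0]]'; python3 -m creep '[[0.78,[0,0,0],0],[0.78,[0,0,0],0],[0.78,[0,0,0],0],[0.78,[0,0,0],0],[0.78,[0,0,0],0]]'
python3 - <<'E'
from h import *
a=snap("scene","s46.png",(200,110,360,230),5).astype(int); b0=cv2.imread("pics/s45.png").astype(int)
b=snap("scene","s47.png",(200,110,360,230),5).astype(int)
print(abs(a-b).mean(),abs(a-b0).mean(),abs(a-b0)[300:560,300:620].mean(), abs(a-b0)[0:100,0:300].mean()); st()
E
```

```text
clock: 40.83
tcp_pos: [0.5401, 0.148, 0.2877]
eef_rot: [-0.034, 0.706, 0.034, 0.706]
ft_force: [1.1, 0.4, 0.4]
gripper_width: 0.782
clock: 41.25
tcp_pos: [0.54, 0.1481, 0.2879]
eef_rot: [-0.034, 0.706, 0.034, 0.706]
ft_force: [-0.5, 0.6, 0.7]
gripper_width: 0.78
1.674529861111111 1.6717319444444445 1.5780809294871796 1.640311111111111
t41.35 tcp [0.54   0.1481 0.2879] x [ 0.  0. -1.] yaw_y 95.5 F [0.1 0.2 0.5] M [ 0.06 -0.01  0.09] g 0.779 q [ 0.16  0.34  1.41 -0.    1.38 -1.51]
```

The picture differences over the basket are at noise level, so it hangs still and the robot is clear of it. Handing in.

```bash
python3 -c "
from bench import arm
print(arm.hand_in())"
```

```text
the job is handed in; nothing more can be done
None
```

The closed basket, with all five cassettes inside, hangs by the lid's handle on the hook of the drip stand. I handed the job in at about 41 s; `hand_in` gave no verdict.

**What I did**
- I pressed the lid down, turned it 80° anticlockwise, lifted it off and set it on the work surface.
- I dropped all five white cassettes into the basket and left the purple look-alikes alone. None of the five had been knocked aside.
- I refitted the lid with its ears in the gaps, pressed it down, turned it clockwise about 80°, and let it spring up. I then lifted the basket from its dock and threaded the handle over the hook tip onto the seat.

**Last checks**
- **Lock:** After the turn the lid's angle was within about 0.5° of where it started locked, and its height looked the same to about 1 mm. It then carried the whole basket through the lift.
- **Hanging:** The basket looks upright and well clear of the tray, with the handle behind the tip. Pictures about a second apart differ only by noise.
- **Robot:** The gripper is clear of everything.
- **Bystanders:** By eye in the last wrist picture, the two bottles and the pot stand where they were; I did not measure them.

**What disagreed**
- The fingertips sit about 10 mm behind the reported tool point, not 25 mm ahead of it. My first grasp of the handle therefore closed on top of it with about 7 N. I lifted off and corrected the height from then on.
- The top camera disagreed with the arm's position by about 3 mm in x and y, so I corrected its readings for that.
- The lid sat about 2.5 mm off-centre after locking, which is about the play given for it.

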